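Press a display board home in the bench clamp

ROBOT

A 7-joint arm with a two-finger parallel gripper is mounted at the origin on the work surface. World frame = base frame: x ahead of the robot, y to its left, z up, the work surface at z = 0. Lengths are in m, angles in rad, forces in N, time in s.
With the tool pointing down it reaches from about 0.425 to 0.875 m from the base axis. Payload 4.7 kg.
Tool frame: the origin (TCP) lies midway between the tips of the shut fingers; the grasp point (between the pads) lies 19 mm behind it; y points along the fingers, z is the direction in which the jaws open and shut, and the axes are right-handed (so a half turn about y gives the same grasp; the last joint's range is limited). The gripper opens to 87 mm and grips with 3 to 60 N. Pads are 19 mm wide; open, the fingers measure 117 mm over their backs; the gripper's body (75 mm by 190 mm) begins 51 mm behind the grasp point.
Start: joints at [1.271, 0.321, -0.07, 1.45, 0.023, 1.371, -0.057], TCP at [0.201, -0.618, 0.186] pointing down, gripper open.
Joint ranges: [-2.86, 2.86], [-0.3, 2.09], [-1.38, 1.24], [0.06, 2.45], [-1.56, 4.7], [0.09, 2.05], [-2.69, 2.69]. Speed limits (rad/s): [2.57, 2.57, 3.14, 3.14, 3.14, 3.14, 3.14].

INTERFACE

Orientations are given as a rotation vector (axis times angle).
In Python, from bench import ctrl gives the robot as it stands.
- The arm moves only by the tool play_rows, never from a script. Its arguments are lists of equal length, an entry for each row: "translation": the shift along the tool's x, y, z in mm, a list of three; "turn": the turn, a rotation vector about the tool's x, y, z in rad, a list of three; "fingers": the opening, from -1 (shut) to 1 (fully open), so that 0 is half open. In form: {"translation": [[dx, dy, dz], ...], "turn": [[wx, wy, wz], ...], "fingers": [fingers, ...]}. A call has exactly 10 rows; each row shifts and turns the commanded pose from where the row before left it, along the tool's axes as they then stand; what a row does not reach is not made up. A row lasts 1/12 s, in which the tool goes at most 41.7 mm and 7.16 degrees, less where a joint would pass 70% of its speed; a pose out of reach is approached as far as the arm can. A call with a gripper value outside its range is refused whole. The fingers move at their own pace and stop on an object; "grip_force" is the grip in N (left out, the last holds). Time passes only in rows, so rows that do not move let the fingers close, or fill a call up. It gives the time, the measured TCP pose, the force and the opening at its end, in the units of the state.
- ctrl.get_state(): the state, without advancing time (a new reading comes with each control period).
- ctrl.get_image(name): name is "scene" or "top" or "wrist"; returns the picture (384x512x3 uint8, blue, green, red); there is no depth.
- ctrl.camera_info(name): a dict with "camera_matrix" (3x3 intrinsics, pixels), "R" (3x3) and "t" (3): a world point X has camera coordinates R X + t. Camera axes: x right, y down, z forward; pixel columns grow to the right and rows downward; lengths in m; the calibration is good to about 2 mm. A picture is of the moment at which its call begins: read the wrist's pose just before it. camera_info takes no time and is no camera call; for the wrist camera it gives the pose at the moment of the call.
- ctrl.close_job(): hands the job in, once; it reports no verdict.
The state is a dict: "time": time; "joint_positions": joint angles; "qd": joint speeds; "joint_torque": joint torques, N m; "position": TCP position; "tool_rot": TCP orientation; "ft_force": force on the tool from outside, world axes, zero at the start; "torque": the same for the moment, N m; "grip_width": opening from 0.0 (shut) to 1.0 (fully open).
Only numpy, scipy, OpenCV 4.12 (cv2) and the standard library are available. Lean on these libraries where they do the work, as an engineer would, in place of code of your own. Each camera call takes 0.05 s, during which the arm holds its last target.

TASK

The green display board stands proud of its white carrier in the bench clamp. Squeeze the clamp's trigger repeatedly to walk the jaw up and press the board fully home, holding it there firmly for about a second but never crushing it (20 N on the board is too much); then press the release tab so that the jaw runs all the way back, and let go. Work only the clamp's grip, trigger and tab, and leave the other things on the bench alone.

Things in the scene. Friction and masses are not known exactly. Their poses are not given: they have to be found in the camera images.
- clamp: Quick clamp screwed to the bench; it does not move. Origin: on the bench, midway between grip post and trigger. Its x runs along the bar towards the moving jaw, z up. Grey housing x -125 to 70 mm, 56 mm wide in y, top at z 85 mm; a bed of two rails with top at z 40 mm runs from x 75 to 270 mm. Nothing else of the clamp stands higher than z 90 mm but grip post, trigger and tab.
- grip_post (a point): Centre of the upper part of the fixed black grip post, at clamp x -24 mm, z 145 mm; post 18 mm thick (x), 26 mm wide (y), from z 85 to 165 mm. Its outer face is at clamp x -33 mm. Axes as the clamp's.
- trigger_mid (a point): Same point of the trigger, a black upright like the grip post, 14 mm thick (x), 24 mm wide (y), z 87 to 165 mm. Let go it is at clamp x +26 mm (outer face +33 mm, so 66 mm over both uprights); squeezed, it slides straight towards the grip post, to 49.5 mm over both at its stop. Axes as the clamp's.
- trigger (a joint): Travel of the trigger in m: 0 let go, 0.0165 at its stop. A spring (2.4 to 3.7 N) returns it. After about 1 mm of lost motion it drives the jaw one to one through a ratchet; a full squeeze gains 15 mm, kept at the last 5 mm tooth. Once the board is home it stalls short of its stop. Let it out fully before the next squeeze.
- jaw (a joint): Travel of the moving jaw in m towards the fixed jaw: 0 fully open, 0.085 at most; it starts at 0 to 0.03. A return spring pulls it open with 2.5 N at 0, rising to 4.4 N at 0.075. Force on the board = force on the trigger less about 8 N (springs and drag). All is home at about 0.071, give or take 1 mm; beyond, 1 mm more of trigger adds some 20 N: go by force, not by position.
- jaw_face (a point): Centre of the moving jaw's black rubber pad (42 mm wide, 32 mm high), at clamp x 236 mm when open, z 66 mm. It pushes along the clamp's -x. Axes as the clamp's.
- tab_top (a point): Centre of the top of the release tab, a steel paddle 26 x 30 mm standing on the rear of the housing, at clamp x -107 mm, z 125 mm when up. Axes as the clamp's.
- tab (a joint): Travel of the release tab in m: 0 up, 0.009 fully pressed straight down; spring 3 N rising to about 9 N. From about 0.0065 on it frees the jaw, which springs open in about 1 s while the tab is kept down; let go, it comes up again.
- carrier: Loose white plastic tray, 90 x 70 x 26 mm (x, y, z), 180 g, lying on the bed between the jaws and slid by the jaw against the fixed jaw. Origin: centre of its underside, axes as the clamp's; its +x end is open. It starts 2 to 12 mm off the fixed jaw.
- board (a joint): How far the green board with its display has slid into the carrier, in m: 0 is 14 mm proud, 0.014 is fully home, with the board's white front rail flush with the end of the carrier. It slides stiffly (about 5 N) and stays where it is left. Starts 9 to 14 mm proud. A fast squeeze that stalls on the board can overshoot 20 N.
- rail_face (a point): Centre of the outer face of the board's white front rail (58 mm wide, 22 mm high), where the jaw presses. Axes as the clamp's.
- screwdriver: Loose screwdriver lying on the bench beside the clamp: leave alone. Origin: under its middle.
- relay: Loose blue and white relay, 34 x 28 x 28 mm, beside the clamp: leave alone. Origin: centre of its underside.
- spool: Loose grey spool, 52 mm across, 36 mm high, beside the clamp: leave alone. Origin: centre of its underside.
Things that resemble listed ones, but are neither listed nor needed, are in the scene too. What is meant by the carrier is not brown or red, and is the smaller of those in its own colour.

How it is judged:
On the way, in this order (a step that is already met when the one before it is completed fails the run):
1. the jaw presses the board fully home (within 1.5 mm) with at least 5 N, for half a second (value of joint board above 0.0125 m and contact force between jaw and board above 5 N), for 0.5 s.
2. the release tab is pressed and the jaw runs back to within 8 mm of fully open (value of joint tab above 0.006 m and value of joint jaw below 0.008 m).
At the end, for the whole second after the job is handed in: The board is within 1.5 mm of fully home in its carrier, which lies flat and at rest on the clamp's bed; the jaw is back within 8 mm of fully open, trigger and tab are let go (within 2 mm of rest) (value of joint board above 0.0125 m and value of joint jaw below 0.008 m and value of joint each of trigger, tab below 0.002 m and linear speed of carrier below 0.01 m/s and angle between carrier's own z axis and vertical below 0.05 rad and z of carrier in the frame of clamp between 0.036 and 0.044 m); the robot touches nothing.
It fails at once if the board is crushed: the jaw presses it with more than 20 N (contact force between jaw and board above 20 N).
It fails at once if the robot pushes the jaw, the carrier or the board itself (contact force between any of the arm, the fingers and jaw above 2 N or contact force between any of the arm, the fingers and carrier above 2 N).
It fails at once if a thing beside the clamp is moved by more than 20 mm (distance of any of screwdriver, relay, spool from where it was at the start of the episode above 0.02 m).
It also fails if it takes over 72 s, if anything falls off the work surface, if the arm or the gripper's body presses on something with over 40 N, if the wrist force passes 120 N, or if a joint passes its speed limit or range.

## Working session

There is one attempt and no reset: what is moved stays moved. The work goes in short steps, Python scripts to look and compute and a tool call to move; the robot and the scene stay as the last step left them, time stands still between calls to the robot, and variables do not carry over. Pictures are saved under pics/ and viewed, and the job is handed in when it is done.

Besides the shell and the picture viewer there is one more tool, called after ">>>" as name(argument=value, ...), one argument or row to a line, values as JSON. play_rows: Moves the arm, as the interface text tells. Its arguments: {"type":"object","properties":{"translation":{"type":"array"},"turn":{"type":"array"},"fingers":{"type":"array"},"grip_force":{"type":"number"}},"required":["translation","turn","fingers"]}

```bash
ls; mkdir -p pics
python3 - <<'E'
from bench import ctrl
import cv2
print(ctrl.get_state())
for n in ["scene","top","wrist"]:
    im=ctrl.get_image(n); cv2.imwrite(f"pics/{n}0.png",im)
    print(n,ctrl.camera_info(n))
E
```

```text
pics
{'time': 0.0, 'joint_positions': array([ 1.27111012,  0.32189627, -0.07007737,  1.45168597,  0.02256312,
        1.37080211, -0.05690643]), 'qd': array([ 0.0011825 , -0.00131898,  0.00056915,  0.00014088, -0.00065699,
       -0.00036992, -0.00019296]), 'joint_torque': array([ 1.05340557e-04, -4.91294754e+01, -4.03674496e-01, -3.12539327e+01,
       -6.38073147e-02,  4.36451565e-02,  1.62130386e-04]), 'position': array([ 0.20039154, -0.61766821,  0.18470844]), 'tool_rot': array([-0.32505019,  2.05427037, -2.05017826]), 'ft_force': array([-0.39069184, -0.19662972, -0.21853661]), 'torque': array([ 0.01686526, -0.01424605, -0.03999043]), 'grip_width': 0.9999560208109824}
scene {'camera_matrix': array([[465.75933548,   0.        , 250.85088858],
       [  0.        , 465.75933548, 188.09033337],
       [  0.        ,   0.        ,   1.        ]]), 'R': array([[ 0.22993654,  0.97313728,  0.01153331],
       [ 0.79980387, -0.18220221, -0.57194067],
       [-0.55447539,  0.14073445, -0.82021391]]), 't': array([-0.24128029, -0.41180543,  1.47438919])}
top {'camera_matrix': array([[351.05254784,   0.        , 258.4481004 ],
       [  0.        , 351.05254784, 189.81343821],
       [  0.        ,   0.        ,   1.        ]]), 'R': array([[ 0.01147561, -0.9998023 ,  0.01623769],
       [-0.98618969, -0.01399956, -0.16502696],
       [ 0.16522166, -0.01411965, -0.98615538]]), 't': array([0.0598868 , 0.60684404, 0.66121416])}
wrist {'camera_matrix': array([[291.37704786,   0.        , 255.09976656],
       [  0.        , 291.37704786, 194.46102956],
       [  0.        ,   0.        ,   1.        ]]), 'R': array([[ 0.30884089, -0.95111152, -0.00204325],
       [-0.9124678 , -0.29689745,  0.28152161],
       [-0.26836508, -0.08508099, -0.95955271]]), 't': array([-0.65017367, -0.03517089,  0.39137742])}
```

View pics/scene0.png

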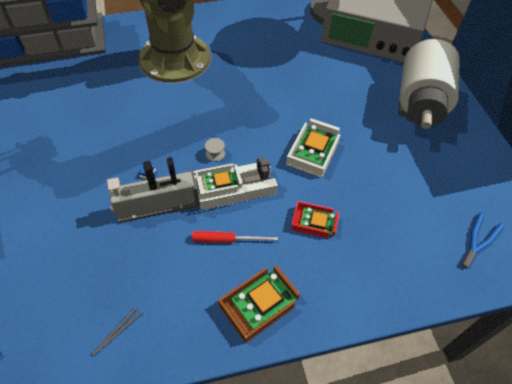

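View pics/top0.png

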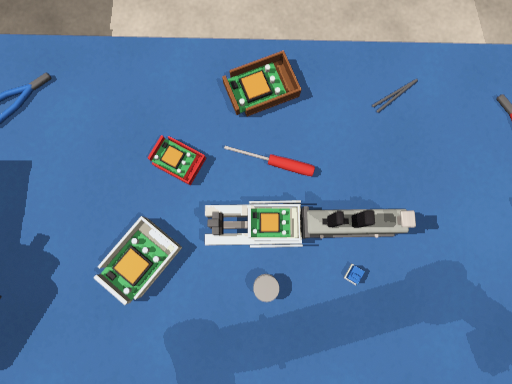

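View pics/wrist0.png

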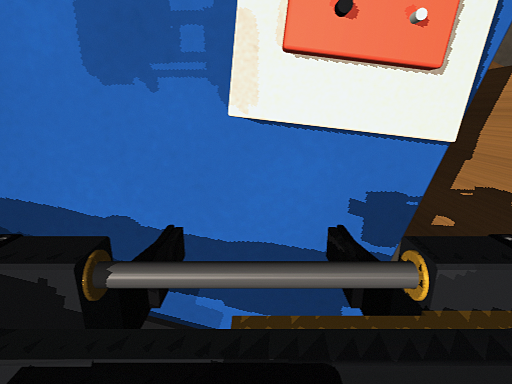

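The clamp is at about rows 205–245, columns 205–415 in the top view. Things that could be taken for the carrier:
- white tray in the clamp at (273,223)
- larger white tray at (137,260)
- red tray at (177,160)
- brown tray at (262,84)

I choose the small white one in the clamp. Next is an enlarged crop to check it.

Run:
```python
import cv2
im=cv2.imread("pics/top0.png")
c=im[190:260,195:325];cv2.imwrite("pics/topA.png",cv2.resize(c,None,fx=6,fy=6,interpolation=cv2.INTER_CUBIC))
c=im[190:260,295:425];cv2.imwrite("pics/topB.png",cv2.resize(c,None,fx=6,fy=6,interpolation=cv2.INTER_CUBIC))
im=cv2.imread("pics/scene0.png")
c=im[140:230,100:290];cv2.imwrite("pics/scA.png",cv2.resize(c,None,fx=4,fy=4,interpolation=cv2.INTER_CUBIC))
```

```text
(no output)
```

View pics/topA.png

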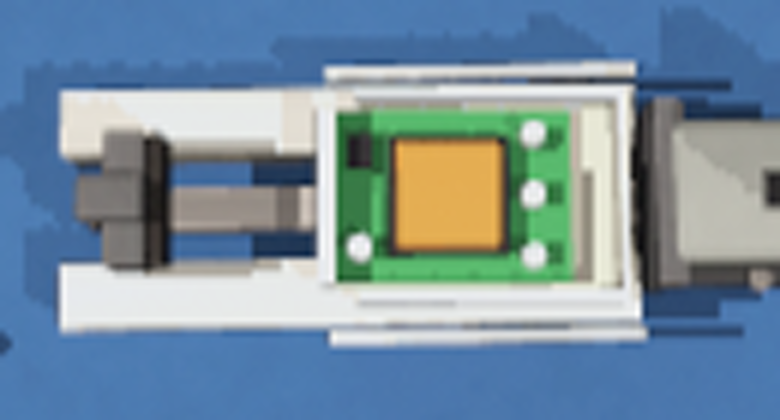

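View pics/topB.png

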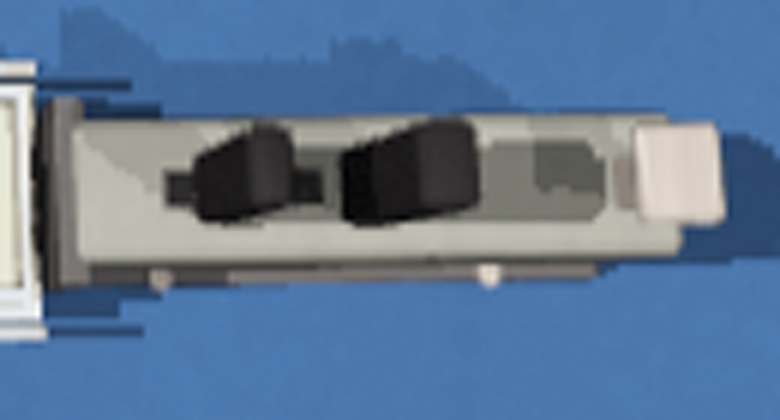

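View pics/scA.png

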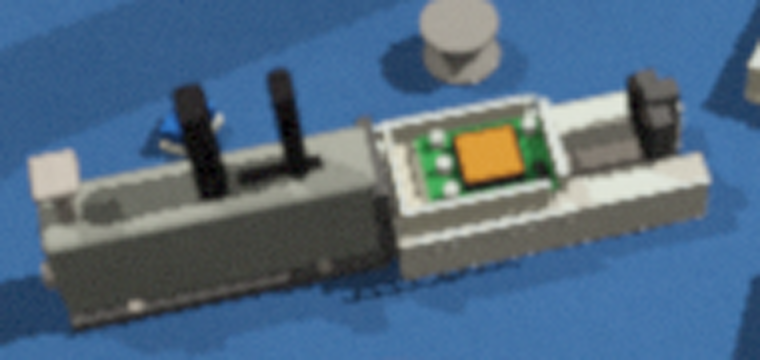

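```bash
cat > fit.py <<'E'
from bench import ctrl
import numpy as np
from scipy.optimize import least_squares
def proj(n,P,ci=None):
    ci=ci or ctrl.camera_info(n); c=P@ci["R"].T+ci["t"]; u=c@ci["camera_matrix"].T; return u[:,:2]/u[:,2:]
def W(p,Q):
    c,s=np.cos(p[2]),np.sin(p[2]); R=np.array([[c,-s,0],[s,c,0],[0,0,1]])
    return Q@R.T/1000+[p[0],p[1],0]
def fit(obs,p0=(.45,-.1,1.57)):
    f=lambda p: np.concatenate([(proj(n,W(p,np.array([q],float)),ci)-uv).ravel() for n,q,uv,ci in obs])
    r=least_squares(f,p0,loss='soft_l1'); return r.x,r.fun,f(r.x).reshape(-1,2)
E
python3 - <<'E'
from fit import *
t=lambda x,y:np.array([295+(x+.5)/6-.5,190+(y+.5)/6-.5])
s=lambda x,y:np.array([100+(x+.5)/4-.5,140+(y+.5)/4-.5])
ct=ctrl.camera_info("top");cs=ctrl.camera_info("scene")
obs=[("t",(-107,0,125),t(680,172),ct),("t",(-24,0,165),t(447,162),ct),("t",(26,0,165),t(270,165),ct),
("t",(-125,28,85),t(680,250),ct),
("s",(-107,0,125),s(53,165),cs),("s",(-24,0,165),s(190,92),cs),("s",(26,0,165),s(279,74),cs)]
p,_,r=fit(obs);print(p);print(r.round(1))
for n,q in [("grip",(-24,0,145)),("trig",(26,0,145)),("mid",(0,0,145)),("tab",(-107,0,125))]:
    print(n,W(p,np.array([q])).round(4))
E
```

```text
[ 0.54198043 -0.09260595  1.60837691]
[[-0.5 -0.3]
 [-0.3  0.5]
 [-0.4  0.8]
 [ 1.1  3. ]
 [-0.   2.6]
 [-0.2  2.3]
 [ 0.1  2.2]]
grip [[ 0.5429 -0.1166  0.145 ]]
trig [[ 0.541  -0.0666  0.145 ]]
mid [[ 0.542  -0.0926  0.145 ]]
tab [[ 0.546  -0.1995  0.125 ]]
```

```bash
cat > ov.py <<'E'
from fit import *
import cv2
def box(x0,x1,hy,z0,z1):
    V=np.array([(x,y,z) for x in(x0,x1) for y in(-hy,hy) for z in(z0,z1)],float)
    E=[(a,b) for a in range(8) for b in range(a+1,8) if bin(a^b).count('1')==1]
    return V,E
B=[box(-125,70,28,0,85),box(-33,-15,13,85,165),box(19,33,12,87,165),box(-120,-94,15,120,125),box(75,270,30,0,40)]
def overlay(im,p,ci,roi,f,out):
    x0,y0,x1,y1=roi
    c=cv2.resize(im[y0:y1,x0:x1],None,fx=f,fy=f,interpolation=cv2.INTER_CUBIC)
    for V,E in B:
        u=proj("",W(p,V),ci)
        u=((u+.5-[x0,y0])*f-.5).round().astype(int)
        for a,b in E: cv2.line(c,tuple(map(int,u[a])),tuple(map(int,u[b])),(0,255,255),1,cv2.LINE_AA)
    cv2.imwrite(out,c)
E
python3 - <<'E'
from ov import *
p=[0.54198043,-0.09260595,1.60837691]
a=cv2.imread("pics/top0.png");b=cv2.imread("pics/scene0.png")
overlay(a,p,ctrl.camera_info("top"),(295,190,425,260),6,"pics/o1.png")
overlay(b,p,ctrl.camera_info("scene"),(100,140,290,230),4,"pics/o2.png")
E
```

```text
(no output)
```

View pics/o1.png

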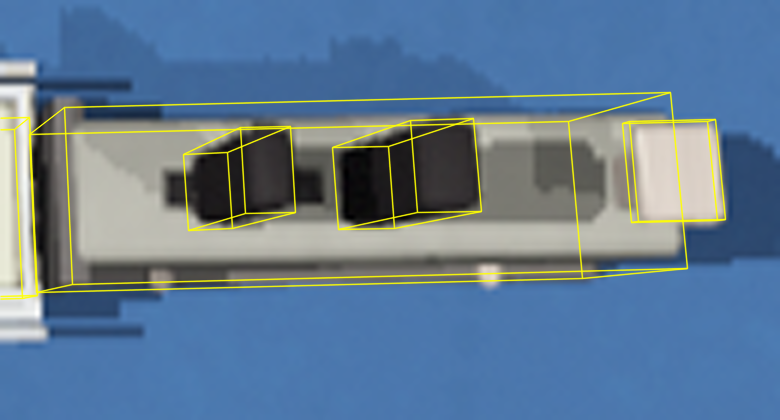

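View pics/o2.png

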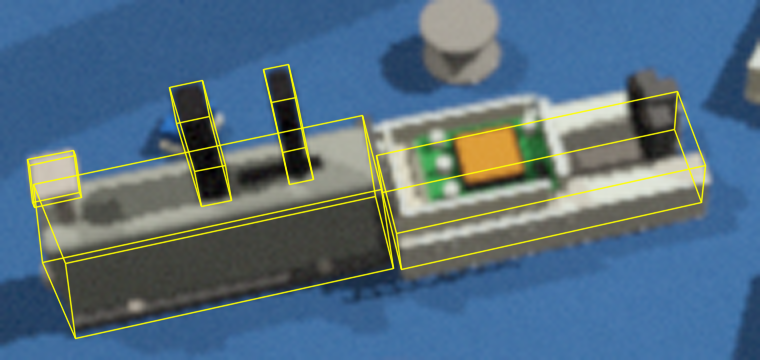

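```bash
cat > plan.py <<'E'
from fit import *
from scipy.spatial.transform import Rotation as Ro
P=[0.542,-0.0926,1.608]
def Rdes(yaw=P[2],s=1):
    z=s*np.array([np.cos(yaw),np.sin(yaw),0]); y=np.array([0,0,-1.]); x=np.cross(y,z)
    return np.c_[x,y,z]
def delta(target,yaw=P[2],s=1):
    st=ctrl.get_state(); R=Ro.from_rotvec(st["tool_rot"]).as_matrix()
    d=R.T@(np.array(target)-st["position"])*1000
    w=Ro.from_matrix(R.T@Rdes(yaw,s)).as_rotvec()
    return st,R,d,w
E
python3 - <<'E'
from plan import *
for s in(1,-1):
    st,R,d,w=delta([.542,-.0926,.24],s=s); print(R.round(3),d.round(1),w.round(4))
E
```

```text
[[-0.951 -0.001  0.309]
 [-0.309  0.001 -0.951]
 [ 0.    -1.    -0.001]] [-487.   -54.5 -394.2] [ 4.0000e-04 -2.8649e+00 -2.1000e-03]
[[-0.951 -0.001  0.309]
 [-0.309  0.001 -0.951]
 [ 0.    -1.    -0.001]] [-487.   -54.5 -394.2] [0.0015 0.2767 0.0003]
```

>>> play_rows(
  translation=[
    [0, -14, 0],
    [0, -14, 0],
    [0, -14, 0],
    [0, -14, 0],
    [-18, 0, -25.6],
    [-18, 0, -25.6],
    [-18, 0, -25.6],
    [-18, 0, -25.6],
    [-18, 0, -25.6],
    [-18, 0, -25.6],
  ],
  turn=[
    [0, 0.069, 0],
    [0, 0.069, 0],
    [0, 0.069, 0],
    [0, 0.07, 0],
    [0, 0, 0],
    [0, 0, 0],
    [0, 0, 0],
    [0, 0, 0],
    [0, 0, 0],
    [0, 0, 0],
  ],
  fingers=[1, 1, 1, 1, 1, 1, 1, 1, 1, 1],
  grip_force=15,
)

```text
time: 0.98
position: [0.3034, -0.4592, 0.2416]
tool_rot: [-0.041, 2.203, -2.203]
ft_force: [-0.5, -1.3, -0.2]
grip_width: 0.998
```

>>> play_rows(
  translation=[
    [-18, 0, -25.6],
    [-18, 0, -25.6],
    [-18, 0, -25.6],
    [-18, 0, -25.6],
    [-18, 0, -25.6],
    [-18, 0, -25.6],
    [-18, 0, -25.6],
    [-18, 0, -25.6],
    [-18, 0, -25.6],
    [-18, 0, -25.6],
  ],
  turn=[
    [0, 0, 0],
    [0, 0, 0],
    [0, 0, 0],
    [0, 0, 0],
    [0, 0, 0],
    [0, 0, 0],
    [0, 0, 0],
    [0, 0, 0],
    [0, 0, 0],
    [0, 0, 0],
  ],
  fingers=[1, 1, 1, 1, 1, 1, 1, 1, 1, 1],
)

```text
time: 1.82
position: [0.4738, -0.1969, 0.2417]
tool_rot: [-0.041, 2.203, -2.203]
ft_force: [0.4, -0.1, 0.5]
grip_width: 1.0
```

Run:
```python
from plan import *
import cv2
st,R,d,w=delta([.542,-.0926,.24],s=-1); print(st["time"],st["position"],d.round(1),w.round(4))
im=ctrl.get_image("wrist");cv2.imwrite("pics/w1.png",im)
```

```text
1.8167 [ 0.47375658 -0.19693491  0.24174348] [ -72.     1.7 -101.8] [-0.0003 -0.0005  0.0002]
```

View pics/w1.png

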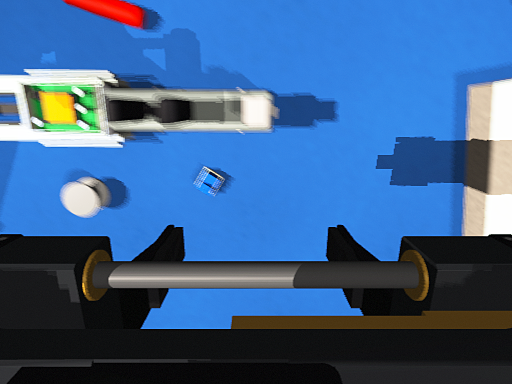

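>>> play_rows(
  translation=[
    [0, 0, -25],
    [0, 0, -25],
    [0, 0, -25],
    [0, 0, -22],
    [0, 0, -5],
    [0, 0, 0],
    [0, 0, 0],
    [0, 0, 0],
    [0, 0, 0],
    [0, 0, 0],
  ],
  turn=[
    [0, 0, 0],
    [0, 0, 0],
    [0, 0, 0],
    [0, 0, 0],
    [0, 0, 0],
    [0, 0, 0],
    [0, 0, 0],
    [0, 0, 0],
    [0, 0, 0],
    [0, 0, 0],
  ],
  fingers=[1, 1, 1, 1, 1, 1, 1, 1, 1, 1],
)

```text
time: 2.7
position: [0.4694, -0.0977, 0.2416]
tool_rot: [-0.039, 2.204, -2.204]
ft_force: [-0.2, -0.5, 0.3]
grip_width: 1.001
```

Run:
```python
from ov import *
from plan import *
st,R,d,w=delta([.542,-.0926,.24],s=-1); print(st["time"],st["position"],d.round(1),w.round(4),st["ft_force"])
ci=ctrl.camera_info("wrist")
im=ctrl.get_image("wrist");cv2.imwrite("pics/w2.png",im)
print(ci)
overlay(im,P,ci,(0,40,512,240),1.5,"pics/w2o.png")
cv2.imwrite("pics/w2c.png",cv2.resize(im[60:190,190:450],None,fx=3,fy=3,interpolation=cv2.INTER_CUBIC))
```

```text
2.7 [ 0.46944645 -0.09770646  0.24162604] [-72.7   1.6  -2.6] [ 0.0002 -0.0025  0.0004] [-0.18409977 -0.51378615  0.30185427]
{'camera_matrix': array([[291.37704786,   0.        , 255.09976656],
       [  0.        , 291.37704786, 194.46102956],
       [  0.        ,   0.        ,   1.        ]]), 'R': array([[ 3.48589803e-02, -9.99391860e-01, -8.72619177e-04],
       [-9.58840875e-01, -3.36907285e-02,  2.81938133e-01],
       [-2.81796074e-01, -8.99137288e-03, -9.59432190e-01]]), 't': array([-0.11497569,  0.39647158,  0.57596942])}
```

View pics/w2o.png

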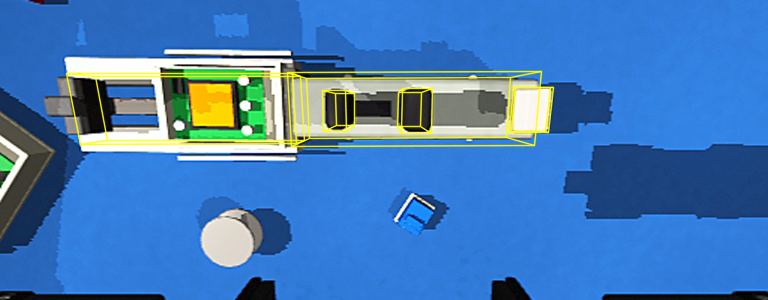

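View pics/w2c.png

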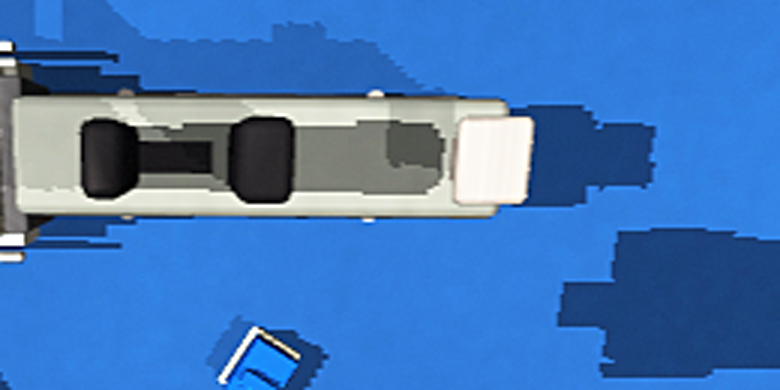

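Run:
```python
from plan import *
ci=ctrl.camera_info("wrist");ct=ctrl.camera_info("top")
k=lambda x,y:np.array([190+(x+.5)/3-.5,60+(y+.5)/3-.5])
t=lambda x,y:np.array([295+(x+.5)/6-.5,190+(y+.5)/6-.5])
u=proj("",W(P,np.array([(-107,0,125),(-24,0,165),(26,0,165)],float)),ci);print((3*(u-[190,60])).round(0))
obs=[("w",(-107,0,125),k(494,160),ci),("w",(-24,0,165),k(264,160),ci),("w",(26,0,165),k(110,159),ci)]
print(fit(obs)[0],fit(obs)[2].round(1))
obs+=[("t",(-107,0,125),t(680,172),ct),("t",(-24,0,165),t(447,162),ct),("t",(26,0,165),t(270,165),ct)]
p,_,r=fit(obs);print(p,r.round(1))
# jaw start: pad face px in top crop A col ~165 row 200 ; compute jaw face clamp x at z 66(+16 top=82)
A=np.array([195+165/6,190+145/6])
for x in (236,226,216,206): print(x,(proj("",W(p,np.array([(x,0,82)],float)),ct)),A)
st,R,d,w=delta([p[0],p[1],.24],yaw=p[2],s=-1);print(d.round(1),w.round(4))
```

```text
[[493. 159.]
 [263. 161.]
 [ 99. 162.]]
[ 0.54287349 -0.09306029  1.59968462] [[ 0.6  0. ]
 [ 0.6  0. ]
 [-2.9  0. ]]
[ 0.5429054  -0.09318516  1.59835883] [[ 0.7  0.2]
 [ 0.7  0. ]
 [-2.8 -0.1]
 [-0.2 -0.2]
 [ 0.   0.1]
 [-0.1  0.1]]
236 [[218.80192337 222.61550006]] [222.5        214.16666667]
226 [[224.07364732 222.53694641]] [222.5        214.16666667]
216 [[229.34242189 222.45843671]] [222.5        214.16666667]
206 [[234.60824957 222.37997092]] [222.5        214.16666667]
[-73.5   1.6  -1.7] [0.0001 0.0076 0.0003]
```

>>> play_rows(
  translation=[
    [-20, 0, 0],
    [-20, 0, 0],
    [-20, 0, 0],
    [-13.5, 0, -1.7],
    [0, 0, 0],
    [0, 15, 0],
    [0, 15, 0],
    [0, 0, 0],
    [0, 0, 0],
    [0, 0, 0],
  ],
  turn=[
    [0, 0.0076, 0],
    [0, 0, 0],
    [0, 0, 0],
    [0, 0, 0],
    [0, 0, 0],
    [0, 0, 0],
    [0, 0, 0],
    [0, 0, 0],
    [0, 0, 0],
    [0, 0, 0],
  ],
  fingers=[1, 1, 1, 1, 1, 1, 1, 1, 1, 1],
)

```text
time: 3.58
position: [0.543, -0.0928, 0.2127]
tool_rot: [-0.031, 2.206, -2.207]
ft_force: [0.0, 0.2, -0.2]
grip_width: 1.001
```

Run:
```python
from plan import *
import cv2
st,R,d,w=delta([.5429,-.0931,.126],yaw=1.599,s=-1); print(st["time"],st["position"],d.round(1),w.round(4),st["ft_force"])
im=ctrl.get_image("wrist")
b=ctrl.get_image("scene");cv2.imwrite("pics/s3.png",np.hstack([cv2.resize(im,(400,300)),cv2.resize(b[90:240,80:280],(400,300))]))
```

```text
3.5833 [ 0.54297394 -0.09278901  0.21267576] [ 0.1 86.7  0.3] [-0.0005  0.0005 -0.0007] [ 0.04382345  0.23515721 -0.21311997]
```

View pics/s3.png

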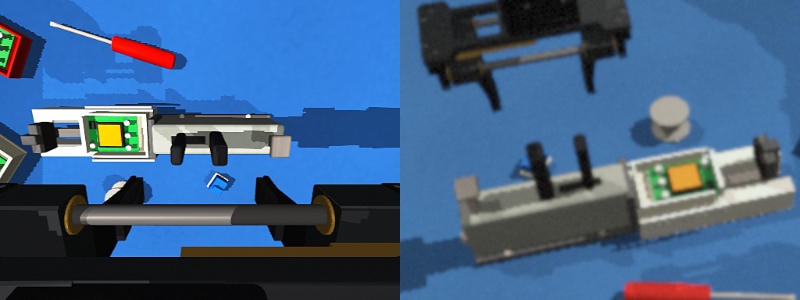

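Run:
```python
from plan import *
for n in("wrist","scene"):
    ci=ctrl.camera_info(n)
    a=np.array([(.543,-.0928+d,z) for z in (.2127,.165) for d in(-.0435,0,.0435)])
    print(n,proj("",a,ci).round(0).tolist(), (-ci["R"].T@ci["t"]).round(3))
    print(proj("",W([.5429,-.0931,1.599],np.array([(-24,0,165),(26,0,165.)])),ci).round())
```

```text
wrist [[313.0, 221.0], [254.0, 219.0], [194.0, 218.0], [303.0, 201.0], [254.0, 200.0], [205.0, 198.0]] [ 0.62  -0.092  0.412]
[[281. 200.]
 [225. 200.]]
scene [[134.0, 153.0], [154.0, 149.0], [175.0, 146.0], [138.0, 167.0], [158.0, 163.0], [177.0, 160.0]] [ 1.202 -0.048  0.977]
[[147. 165.]
 [169. 161.]]
```

Run:
```python
from plan import *
import cv2
b=ctrl.get_image("scene")
ci=ctrl.camera_info("scene")
c=cv2.resize(b[80:200,90:250],None,fx=5,fy=5,interpolation=cv2.INTER_CUBIC)
for d in(-.0435,.0435):
    u=proj("",np.array([[.543,-.0928+d,.2127],[.543,-.0928+d,.2317],[.543-.0095,-.0928+d,.2127],[.543+.0095,-.0928+d,.2127]]),ci)
    for q in u: cv2.circle(c,tuple(int(v) for v in (q-[90,80])*5),4,(0,0,255),-1)
cv2.imwrite("pics/s4.png",c)
w=ctrl.get_image("wrist");cw=ctrl.camera_info("wrist")
for d in(-.0435,.0435):
    u=proj("",np.array([[.543,-.0928+d,.2127],[.543,-.0928+d,.2317],[.543-.0095,-.0928+d,.2127],[.543+.0095,-.0928+d,.2127]]),cw)
    for q in u: cv2.circle(w,tuple(int(v) for v in q),2,(0,0,255),-1)
cv2.imwrite("pics/w4.png",w)
```

```text
(no output)
```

View pics/s4.png

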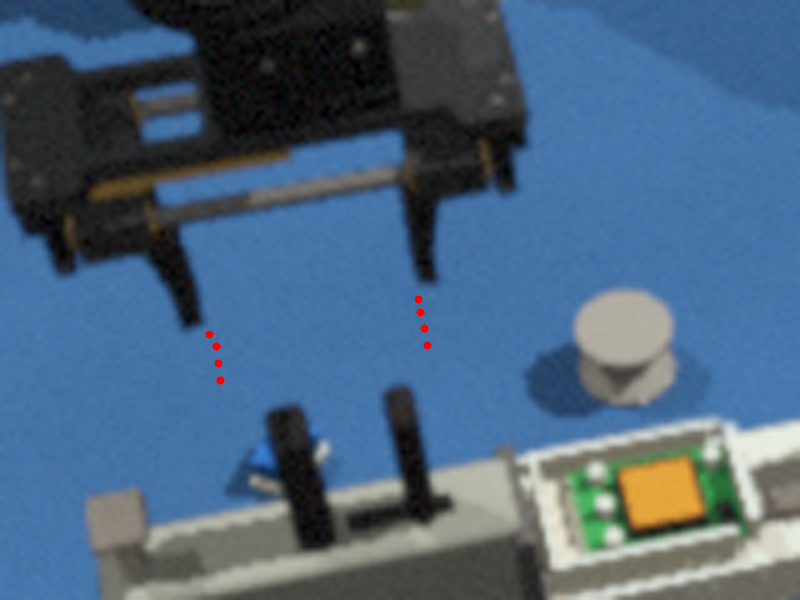

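View pics/w4.png

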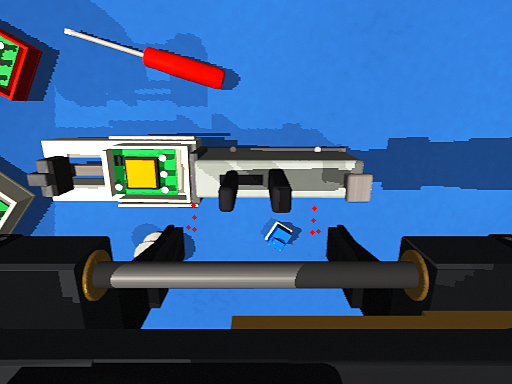

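Run:
```python
from plan import *
import cv2
s=ctrl.camera_info("scene");w=ctrl.camera_info("wrist")
M=lambda c:c["camera_matrix"]@np.c_[c["R"],c["t"]]
for a,b in [((128.6,145),(331,228)),((175.5,136),(181,228)),((104,134.5),(420,268)),((123+.5*0+ (150-150)/5,123),(415,262))]:
    X=cv2.triangulatePoints(M(s),M(w),np.array(a,float),np.array(b,float));print((X[:3]/X[3]).T.round(4))
```

```text
[[ 0.5528 -0.1397  0.2499]]
[[ 0.5468 -0.0452  0.2458]]
[[ 0.5415 -0.1808  0.2784]]
[[ 0.5839 -0.1333  0.346 ]]
```

The open fingertips appear about 35 mm above the nominal TCP. I'll shut the gripper in free air and see where the tips end up.

>>> play_rows(
  translation=[
    [0, 0, 0],
    [0, 0, 0],
    [0, 0, 0],
    [0, 0, 0],
    [0, 0, 0],
    [0, 0, 0],
    [0, 0, 0],
    [0, 0, 0],
    [0, 0, 0],
    [0, 0, 0],
  ],
  turn=[
    [0, 0, 0],
    [0, 0, 0],
    [0, 0, 0],
    [0, 0, 0],
    [0, 0, 0],
    [0, 0, 0],
    [0, 0, 0],
    [0, 0, 0],
    [0, 0, 0],
    [0, 0, 0],
  ],
  fingers=[0.517, 0.517, 0.517, 0.517, 0.517, 0.517, 0.517, 0.517, 0.517, 0.517],
)

```text
time: 4.62
position: [0.543, -0.0924, 0.2118]
tool_rot: [-0.032, 2.207, -2.207]
ft_force: [1.0, -0.1, 0.0]
grip_width: 0.76
```

```bash
cat > look.py <<'E'
from plan import *
import cv2,sys
n=sys.argv[1]
st=ctrl.get_state();R=Ro.from_rotvec(st["tool_rot"]).as_matrix()
g=st["grip_width"]*.0435
T=np.array([st["position"]+R@np.array([dx,dy,dz]) for dz in(-g,g) for dx,dy in((0,0),(0,-.019),(-.0095,0),(.0095,0))])
out=[]
for c in("scene","wrist"):
    ci=ctrl.camera_info(c);im=ctrl.get_image(c);cv2.imwrite(f"pics/{n}_{c}.png",im);im=im.copy()
    roi=(90,80,250,200) if c=="scene" else (130,130,390,325)
    x0,y0,x1,y1=roi;f=400/(x1-x0)
    k=cv2.resize(im[y0:y1,x0:x1],None,fx=f,fy=f,interpolation=cv2.INTER_CUBIC)
    for q in proj("",T,ci): cv2.circle(k,tuple(int(v) for v in (q-[x0,y0])*f),2,(0,0,255),-1)
    out.append(k)
cv2.imwrite(f"pics/{n}.png",np.hstack(out));print(st["time"],st["position"],st["grip_width"],st["ft_force"].round(2))
E
python3 look.py k1
```

```text
4.6167 [ 0.54299201 -0.0924151   0.21184023] 0.7596732011646028 [ 1.04 -0.14  0.04]
```

View pics/k1.png

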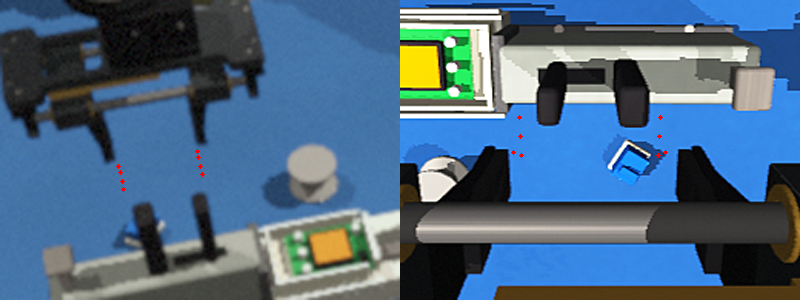

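>>> play_rows(
  translation=[
    [0, 0, 0],
    [0, 0, 0],
    [0, 12, 0],
    [0, 12, 0],
    [0, 12, 0],
    [0, 12, 0],
    [0, 12, 0],
    [0, 12, 0],
    [0, 12, 0],
    [0, 0, 0],
  ],
  turn=[
    [0, 0, 0],
    [0, 0, 0],
    [0, 0, 0],
    [0, 0, 0],
    [0, 0, 0],
    [0, 0, 0],
    [0, 0, 0],
    [0, 0, 0],
    [0, 0, 0],
    [0, 0, 0],
  ],
  fingers=[1, 1, 1, 1, 1, 1, 1, 1, 1, 1],
)

```text
time: 5.55
position: [0.541, -0.0922, 0.1246]
tool_rot: [-0.038, 2.21, -2.208]
ft_force: [-0.2, 0.3, 0.7]
grip_width: 1.002
```

```bash
python3 look.py k2
```

```text
5.55 [ 0.54098378 -0.0921749   0.12456449] 1.0019244280546298 [-0.16  0.25  0.65]
```

View pics/k2.png

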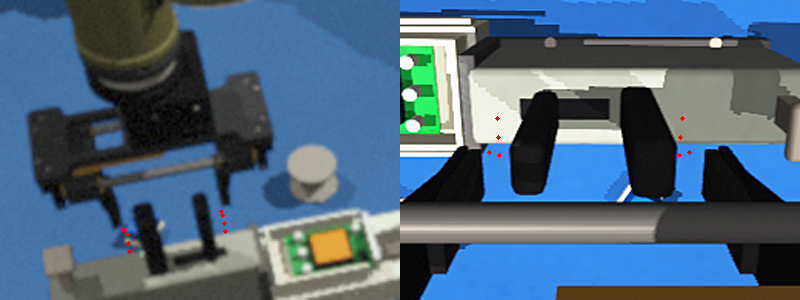

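>>> play_rows(
  translation=[
    [0, 0, 0],
    [0, 0, 0],
    [0, 0, 0],
    [0, 0, 0],
    [0, 0, 0],
    [0, 0, 0],
    [0, 0, 0],
    [0, 0, 0],
    [0, 0, 0],
    [0, 0, 0],
  ],
  turn=[
    [0, 0, 0],
    [0, 0, 0],
    [0, 0, 0],
    [0, 0, 0],
    [0, 0, 0],
    [0, 0, 0],
    [0, 0, 0],
    [0, 0, 0],
    [0, 0, 0],
    [0, 0, 0],
  ],
  fingers=[0.8, 0.7, 0.6, 0.55, 0.52, 0.5, 0.48, 0.46, 0.45, 0.45],
  grip_force=10,
)

```text
time: 6.48
position: [0.5431, -0.0931, 0.128]
tool_rot: [-0.031, 2.206, -2.208]
ft_force: [0.1, -0.9, 1.1]
grip_width: 0.727
```

```bash
python3 look.py k3
```

```text
6.4833 [ 0.54314729 -0.09305194  0.12801046] 0.7269997859244721 [ 0.11 -0.89  1.05]
```

View pics/k3.png

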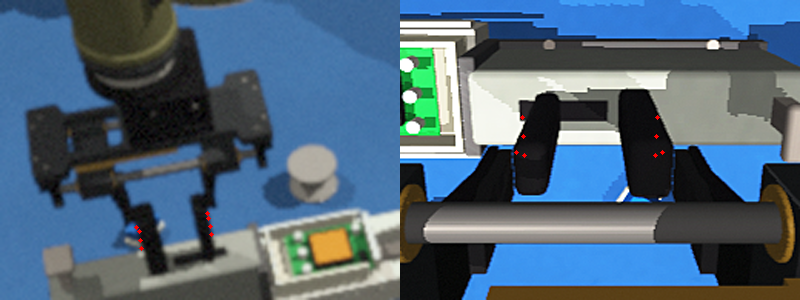

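Run:
```python
import cv2,numpy as np
a=[cv2.imread(f"pics/{k}_wrist.png")[180:310,150:370] for k in("k1","k2","k3")]
cv2.imwrite("pics/cmp.png",np.vstack([cv2.resize(x,(330,195)) for x in a]))
cv2.imwrite("pics/k3z.png",cv2.resize(a[2],None,fx=3.5,fy=3.5,interpolation=cv2.INTER_CUBIC))
s=cv2.imread("pics/k3_scene.png")[130:200,120:190];cv2.imwrite("pics/k3sz.png",cv2.resize(s,None,fx=8,fy=8,interpolation=cv2.INTER_CUBIC))
```

```text
(no output)
```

View pics/cmp.png

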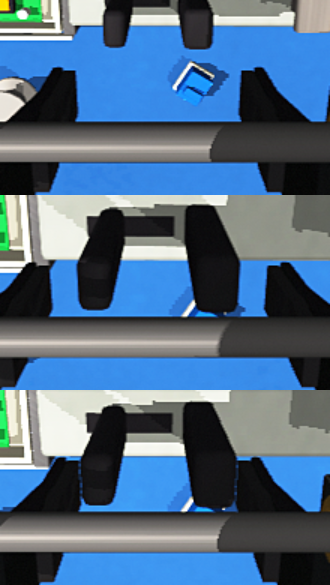

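View pics/k3z.png

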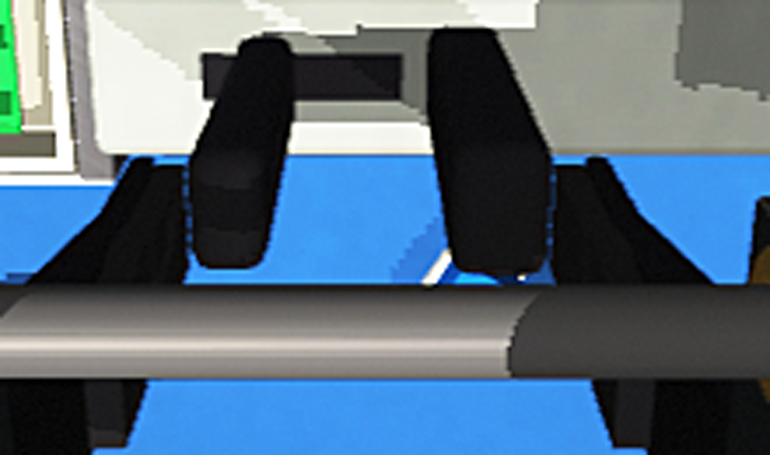

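View pics/k3sz.png

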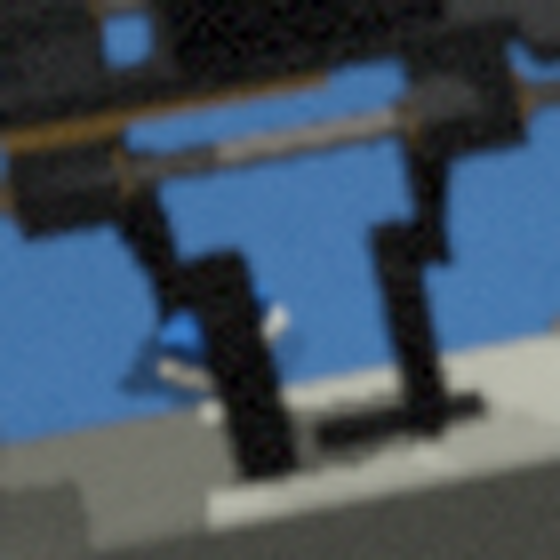

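>>> play_rows(
  translation=[
    [0, 0, 0],
    [0, 0, 0],
    [0, 0, 0],
    [0, 4, 0],
    [0, 4, 0],
    [0, 4, 0],
    [0, 4, 0],
    [0, 0, 0],
    [0, 0, 0],
    [0, 0, 0],
  ],
  turn=[
    [0, 0, 0],
    [0, 0, 0],
    [0, 0, 0],
    [0, 0, 0],
    [0, 0, 0],
    [0, 0, 0],
    [0, 0, 0],
    [0, 0, 0],
    [0, 0, 0],
    [0, 0, 0],
  ],
  fingers=[0.7, 0.7, 0.7, 0.7, 0.7, 0.7, 0.6, 0.55, 0.52, 0.5],
  grip_force=10,
)

```text
time: 7.42
position: [0.5431, -0.0924, 0.1118]
tool_rot: [-0.032, 2.207, -2.207]
ft_force: [0.2, 0.3, -0.7]
grip_width: 0.765
```

>>> play_rows(
  translation=[
    [0, 0, 0],
    [0, 0, 0],
    [0, 0, 0],
    [0, 0, 0],
    [0, 0, 0],
    [0, 0, 0],
    [0, 0, 0],
    [0, 0, 0],
    [0, 0, 0],
    [0, 0, 0],
  ],
  turn=[
    [0, 0, 0],
    [0, 0, 0],
    [0, 0, 0],
    [0, 0, 0],
    [0, 0, 0],
    [0, 0, 0],
    [0, 0, 0],
    [0, 0, 0],
    [0, 0, 0],
    [0, 0, 0],
  ],
  fingers=[0.48, 0.46, 0.44, 0.42, 0.4, 0.38, 0.36, 0.34, 0.32, 0.32],
  grip_force=10,
)

```text
time: 8.25
position: [0.5431, -0.094, 0.1118]
tool_rot: [-0.031, 2.205, -2.209]
ft_force: [1.2, -6.2, -3.4]
grip_width: 0.719
```

```bash
python3 look.py k4
```

```text
8.25 [ 0.54311862 -0.09399313  0.11182789] 0.7188693881646754 [ 1.18 -6.23 -3.36]
```

View pics/k4.png

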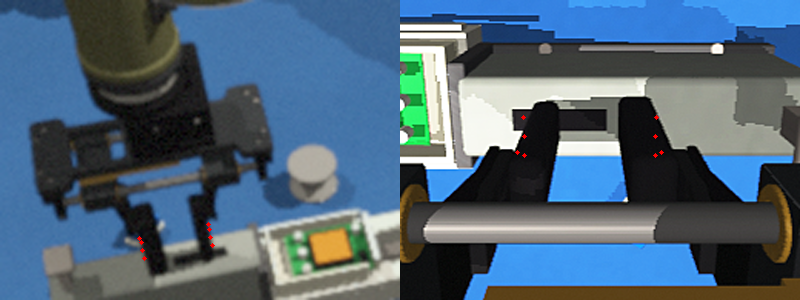

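>>> play_rows(
  translation=[
    [0, 0, 1.6],
    [0, 0, 1],
    [0, 0, 1],
    [0, 0, 1],
    [0, 0, 1],
    [0, 0, 1],
    [0, 0, 1],
    [0, 0, 0.7],
    [0, 0, 0.6],
    [0, 0, 0],
  ],
  turn=[
    [0, 0, 0],
    [0, 0, 0],
    [0, 0, 0],
    [0, 0, 0],
    [0, 0, 0],
    [0, 0, 0],
    [0, 0, 0],
    [0, 0, 0],
    [0, 0, 0],
    [0, 0, 0],
  ],
  fingers=[0.36, 0.33, 0.3, 0.27, 0.24, 0.2, 0.17, 0.14, 0.1, 0.05],
  grip_force=22,
)

```text
time: 9.18
position: [0.5433, -0.1006, 0.1119]
tool_rot: [-0.033, 2.207, -2.206]
ft_force: [0.0, 1.3, 0.4]
grip_width: 0.564
```

```bash
sed 's/130,130,390,325/0,100,512,330/' look.py > look2.py; python3 look2.py k5
python3 - <<'E'
import cv2
im=cv2.imread('pics/k5_wrist.png');cv2.imwrite('pics/k5z.png',cv2.resize(im[80:300,0:400],None,fx=2,fy=2))
E
```

```text
Traceback (most recent call last):
  File "look2.py", line 15, in <module>
    cv2.imwrite(f"pics/{n}.png",np.hstack(out));print(st["time"],st["position"],st["grip_width"],st["ft_force"].round(2))
                                ~~~~~~~~~^^^^^
ValueError: all the input array dimensions except for the concatenation axis must match exactly, but along dimension 0, the array at index 0 has size 300 and the array at index 1 has size 180
```

View pics/k5z.png

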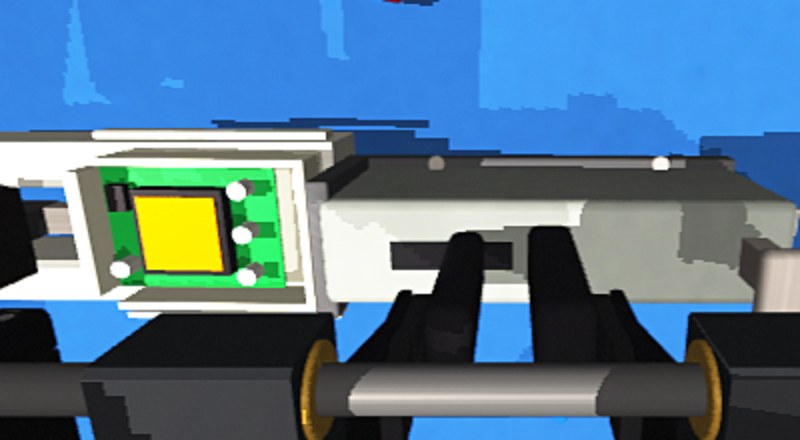

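>>> play_rows(
  translation=[
    [0, 0, -1],
    [0, 0, -2],
    [0, 0, -2],
    [0, 0, -2],
    [0, 0, -1],
    [0, 0, 0],
    [0, 0, 0],
    [0, 0, 0],
    [0, 0, 0],
    [0, 0, 0],
  ],
  turn=[
    [0, 0, 0],
    [0, 0, 0],
    [0, 0, 0],
    [0, 0, 0],
    [0, 0, 0],
    [0, 0, 0],
    [0, 0, 0],
    [0, 0, 0],
    [0, 0, 0],
    [0, 0, 0],
  ],
  fingers=[0.25, 0.35, 0.45, 0.55, 0.62, 0.65, 0.65, 0.65, 0.65, 0.65],
  grip_force=22,
)

```text
time: 10.12
position: [0.543, -0.0936, 0.1118]
tool_rot: [-0.032, 2.207, -2.207]
ft_force: [0.8, 0.1, 1.0]
grip_width: 0.824
```

```bash
sed -i 's/np.hstack(out)/out[0]/' look2.py; python3 look2.py k6
python3 - <<'E'
import cv2
im=cv2.imread('pics/k6_wrist.png');cv2.imwrite('pics/k6z.png',cv2.resize(im[80:300,0:400],None,fx=2,fy=2))
E
```

```text
10.1167 [ 0.54300839 -0.09355633  0.1118243 ] 0.8239992151768915 [0.75 0.14 0.97]
```

View pics/k6z.png

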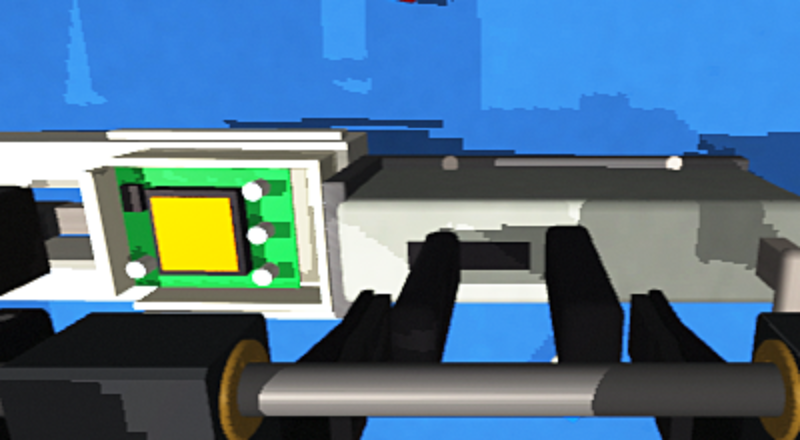

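```bash
cat > jaw.py <<'E'
from plan import *
ci=ctrl.camera_info("wrist")
p=[.5429,-.0932,1.599]
for x in range(165,240,5): print(x,236-x,(((proj("",W(p,np.array([(x,-21,82),(x,21,82),(x,21,50)],float)),ci))-[0,80])*2).round(0).tolist())
E
python3 jaw.py
```

```text
165 71 [[98.0, 202.0], [118.0, 298.0], [161.0, 272.0]]
170 66 [[86.0, 202.0], [106.0, 298.0], [151.0, 272.0]]
175 61 [[74.0, 202.0], [94.0, 298.0], [140.0, 272.0]]
180 56 [[61.0, 202.0], [83.0, 298.0], [130.0, 272.0]]
185 51 [[49.0, 202.0], [71.0, 298.0], [119.0, 272.0]]
190 46 [[37.0, 202.0], [59.0, 298.0], [109.0, 272.0]]
195 41 [[24.0, 202.0], [47.0, 298.0], [98.0, 272.0]]
200 36 [[12.0, 202.0], [36.0, 298.0], [88.0, 272.0]]
205 31 [[-1.0, 202.0], [24.0, 298.0], [77.0, 272.0]]
210 26 [[-13.0, 202.0], [12.0, 298.0], [67.0, 272.0]]
215 21 [[-25.0, 202.0], [0.0, 298.0], [57.0, 272.0]]
220 16 [[-38.0, 202.0], [-12.0, 298.0], [46.0, 272.0]]
225 11 [[-50.0, 202.0], [-23.0, 298.0], [36.0, 272.0]]
230 6 [[-62.0, 202.0], [-35.0, 298.0], [25.0, 272.0]]
235 1 [[-75.0, 202.0], [-47.0, 298.0], [15.0, 272.0]]
```

>>> play_rows(
  translation=[
    [0, 0, 0],
    [0, 0, 0.5],
    [0, 0, 1],
    [0, 0, 1],
    [0, 0, 1],
    [0, 0, 1],
    [0, 0, 1],
    [0, 0, 1.2],
    [0, 0, 1.3],
    [0, 0, 0],
  ],
  turn=[
    [0, 0, 0],
    [0, 0, 0],
    [0, 0, 0],
    [0, 0, 0],
    [0, 0, 0],
    [0, 0, 0],
    [0, 0, 0],
    [0, 0, 0],
    [0, 0, 0],
    [0, 0, 0],
  ],
  fingers=[0.55, 0.48, 0.42, 0.37, 0.32, 0.27, 0.22, 0.17, 0.11, 0.05],
  grip_force=20,
)

```text
time: 11.05
position: [0.5433, -0.1006, 0.1118]
tool_rot: [-0.033, 2.208, -2.205]
ft_force: [-0.0, 4.6, -0.2]
grip_width: 0.564
```

>>> play_rows(
  translation=[
    [0, 0, -1],
    [0, 0, -2],
    [0, 0, -2],
    [0, 0, -2],
    [0, 0, -1],
    [0, 0, 0],
    [0, 0, 0],
    [0, 0, 0],
    [0, 0, 0],
    [0, 0, 0],
  ],
  turn=[
    [0, 0, 0],
    [0, 0, 0],
    [0, 0, 0],
    [0, 0, 0],
    [0, 0, 0],
    [0, 0, 0],
    [0, 0, 0],
    [0, 0, 0],
    [0, 0, 0],
    [0, 0, 0],
  ],
  fingers=[0.25, 0.35, 0.45, 0.55, 0.62, 0.65, 0.65, 0.65, 0.65, 0.65],
  grip_force=20,
)

```text
time: 11.88
position: [0.543, -0.0935, 0.1118]
tool_rot: [-0.032, 2.207, -2.207]
ft_force: [0.1, 0.3, -0.2]
grip_width: 0.827
```

```bash
python3 look2.py k7
python3 - <<'E'
import cv2
im=cv2.imread('pics/k7_wrist.png');cv2.imwrite('pics/k7z.png',cv2.resize(im[80:300,0:400],None,fx=2,fy=2))
E
```

```text
11.8833 [ 0.54304344 -0.09354081  0.11184025] 0.8267629603694544 [ 0.07  0.25 -0.22]
```

View pics/k7z.png

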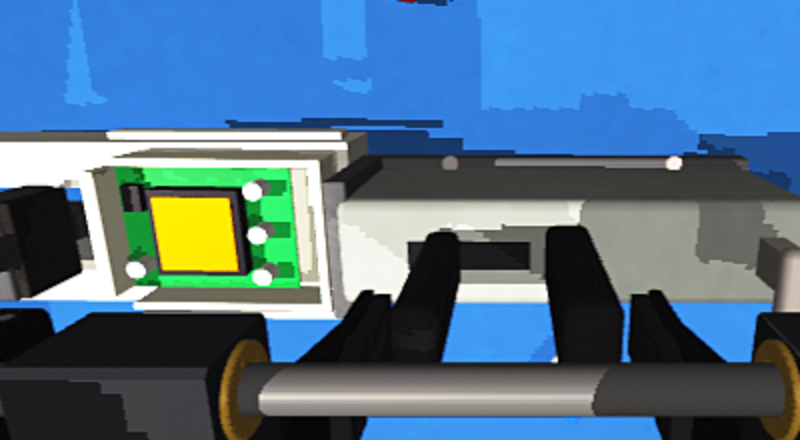

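>>> play_rows(
  translation=[
    [0, 0, 0],
    [0, 0, 0.5],
    [0, 0, 1],
    [0, 0, 1],
    [0, 0, 1],
    [0, 0, 1],
    [0, 0, 1],
    [0, 0, 1.2],
    [0, 0, 1.3],
    [0, 0, 0],
  ],
  turn=[
    [0, 0, 0],
    [0, 0, 0],
    [0, 0, 0],
    [0, 0, 0],
    [0, 0, 0],
    [0, 0, 0],
    [0, 0, 0],
    [0, 0, 0],
    [0, 0, 0],
    [0, 0, 0],
  ],
  fingers=[0.55, 0.48, 0.42, 0.37, 0.32, 0.27, 0.22, 0.18, 0.14, 0.1],
  grip_force=17,
)

```text
time: 12.82
position: [0.5432, -0.1004, 0.1118]
tool_rot: [-0.033, 2.208, -2.205]
ft_force: [0.1, 3.3, -0.1]
grip_width: 0.571
```

>>> play_rows(
  translation=[
    [0, 0, 0],
    [0, 0, 0],
    [0, 0, -1],
    [0, 0, -2],
    [0, 0, -2],
    [0, 0, -2],
    [0, 0, -1],
    [0, 0, 0],
    [0, 0, 0],
    [0, 0, 0],
  ],
  turn=[
    [0, 0, 0],
    [0, 0, 0],
    [0, 0, 0],
    [0, 0, 0],
    [0, 0, 0],
    [0, 0, 0],
    [0, 0, 0],
    [0, 0, 0],
    [0, 0, 0],
    [0, 0, 0],
  ],
  fingers=[0.05, 0.05, 0.25, 0.35, 0.45, 0.55, 0.62, 0.65, 0.65, 0.65],
  grip_force=17,
)

```text
time: 13.65
position: [0.5431, -0.0938, 0.1119]
tool_rot: [-0.032, 2.206, -2.207]
ft_force: [0.2, 1.4, -0.4]
grip_width: 0.816
```

```bash
python3 look2.py k8
python3 - <<'E'
import cv2
im=cv2.imread('pics/k8_wrist.png');cv2.imwrite('pics/k8z.png',cv2.resize(im[80:300,0:400],None,fx=2,fy=2))
E
```

```text
13.65 [ 0.54305173 -0.09377524  0.11186827] 0.8155746968678284 [ 0.23  1.4  -0.35]
```

View pics/k8z.png

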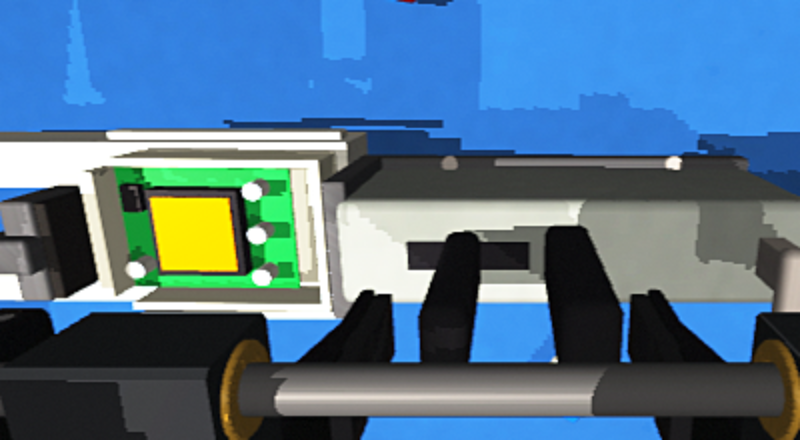

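>>> play_rows(
  translation=[
    [0, 0, 0],
    [0, 0, 0],
    [0, 0, 0],
    [0, 0, 0],
    [0, 0, 0],
    [0, 0, 0],
    [0, 0, 0],
    [0, 0, 0],
    [0, 0, 0],
    [0, 0, 0],
  ],
  turn=[
    [0, 0, 0],
    [0, 0, 0],
    [0, 0, 0],
    [0, 0, 0],
    [0, 0, 0],
    [0, 0, 0],
    [0, 0, 0],
    [0, 0, 0],
    [0, 0, 0],
    [0, 0, 0],
  ],
  fingers=[0.7, 0.7, 0.7, 0.7, 0.7, 0.7, 0.7, 0.7, 0.7, 0.7],
  grip_force=17,
)

```text
time: 14.58
position: [0.543, -0.0934, 0.1118]
tool_rot: [-0.032, 2.207, -2.207]
ft_force: [-0.4, 0.2, -0.2]
grip_width: 0.846
```

```bash
python3 look2.py k9
python3 - <<'E'
import cv2
im=cv2.imread('pics/k9_wrist.png');cv2.imwrite('pics/k9z.png',cv2.resize(im[80:300,0:400],None,fx=2,fy=2))
E
```

```text
14.5833 [ 0.54302335 -0.09337268  0.11181535] 0.8461366768349715 [-0.39  0.22 -0.17]
```

View pics/k9z.png

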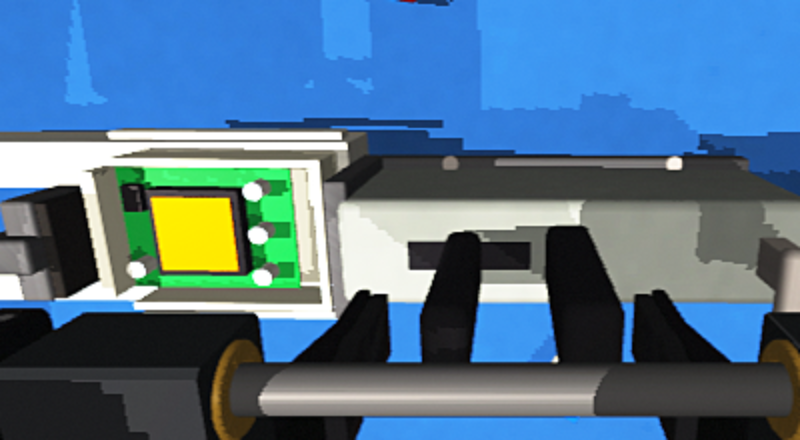

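Run:
```python
from bench import ctrl
import cv2,numpy as np
s=ctrl.get_image("scene");t=ctrl.get_image("top");w=ctrl.get_image("wrist")
cv2.imwrite("pics/a1.png",np.hstack([cv2.resize(s[120:220,110:285],(700,400),interpolation=cv2.INTER_CUBIC)]))
cv2.imwrite("pics/a2.png",cv2.resize(t[180:260,195:425],None,fx=3.4,fy=3.4,interpolation=cv2.INTER_CUBIC))
cv2.imwrite("pics/a3.png",cv2.resize(w[160:290,180:330],None,fx=5,fy=4.5,interpolation=cv2.INTER_CUBIC))
print(ctrl.get_state()["time"])
```

```text
14.8333
```

View pics/a1.png

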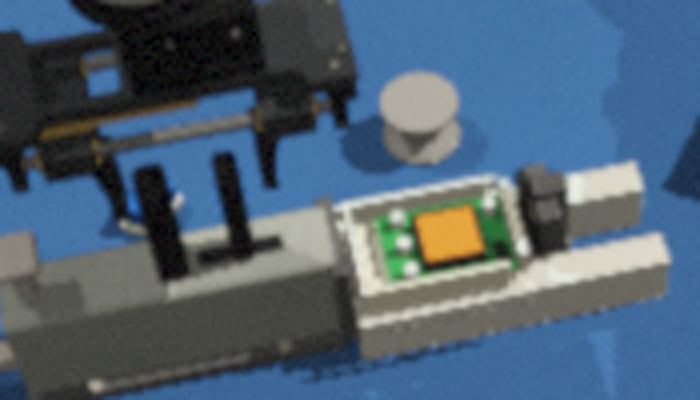

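View pics/a3.png

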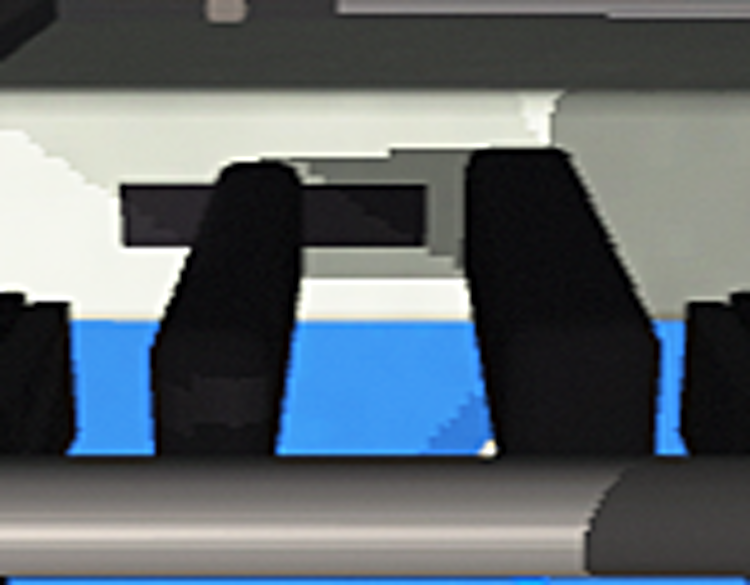

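View pics/a2.png

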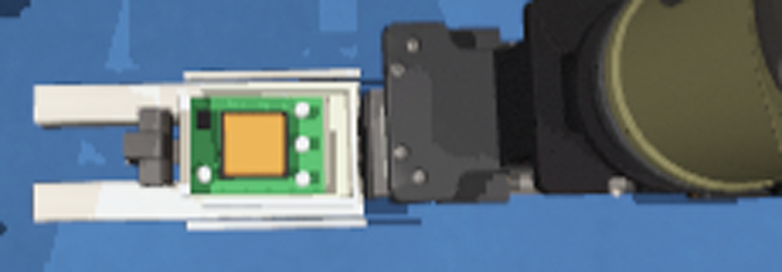

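The trigger has stopped about 9 mm in and hasn't returned, even though the fingers are clear of it. I'll squeeze again gently at 17 N (at most about 9 N on the board) and look while it is squeezed.

>>> play_rows(
  translation=[
    [0, 0, 0],
    [0, 0, 0.5],
    [0, 0, 1],
    [0, 0, 1],
    [0, 0, 1],
    [0, 0, 1],
    [0, 0, 1],
    [0, 0, 1.2],
    [0, 0, 0.8],
    [0, 0, 0],
  ],
  turn=[
    [0, 0, 0],
    [0, 0, 0],
    [0, 0, 0],
    [0, 0, 0],
    [0, 0, 0],
    [0, 0, 0],
    [0, 0, 0],
    [0, 0, 0],
    [0, 0, 0],
    [0, 0, 0],
  ],
  fingers=[0.55, 0.48, 0.42, 0.37, 0.32, 0.27, 0.22, 0.18, 0.14, 0.12],
  grip_force=16,
)

```text
time: 15.67
position: [0.5432, -0.1002, 0.1118]
tool_rot: [-0.033, 2.207, -2.206]
ft_force: [-0.4, 4.2, 0.7]
grip_width: 0.575
```

```bash
cat > z.py <<'E'
from plan import *
import cv2,sys
n=sys.argv[1];st=ctrl.get_state();print(st["time"],st["position"].round(4),st["grip_width"]*87,st["ft_force"].round(2))
im=ctrl.get_image("wrist");cv2.imwrite(f"pics/{n}_w.png",im);cv2.imwrite(f"pics/{n}.png",cv2.resize(im[80:300,0:400],None,fx=2,fy=2))
E
python3 z.py m1; python3 jaw.py | awk '$2>20'
```

```text
15.6667 [ 0.5432 -0.1002  0.1118] 50.002843012980556 [-0.42  4.24  0.72]
165 71 [[81.0, 202.0], [102.0, 298.0], [147.0, 271.0]]
170 66 [[69.0, 202.0], [90.0, 298.0], [136.0, 271.0]]
175 61 [[57.0, 202.0], [78.0, 298.0], [126.0, 271.0]]
180 56 [[44.0, 202.0], [66.0, 298.0], [115.0, 271.0]]
185 51 [[32.0, 202.0], [55.0, 298.0], [105.0, 271.0]]
190 46 [[20.0, 202.0], [43.0, 298.0], [95.0, 271.0]]
195 41 [[7.0, 202.0], [31.0, 298.0], [84.0, 271.0]]
200 36 [[-5.0, 202.0], [19.0, 298.0], [74.0, 271.0]]
205 31 [[-18.0, 202.0], [8.0, 298.0], [63.0, 271.0]]
210 26 [[-30.0, 202.0], [-4.0, 298.0], [53.0, 271.0]]
215 21 [[-42.0, 202.0], [-16.0, 298.0], [42.0, 271.0]]
```

View pics/m1.png

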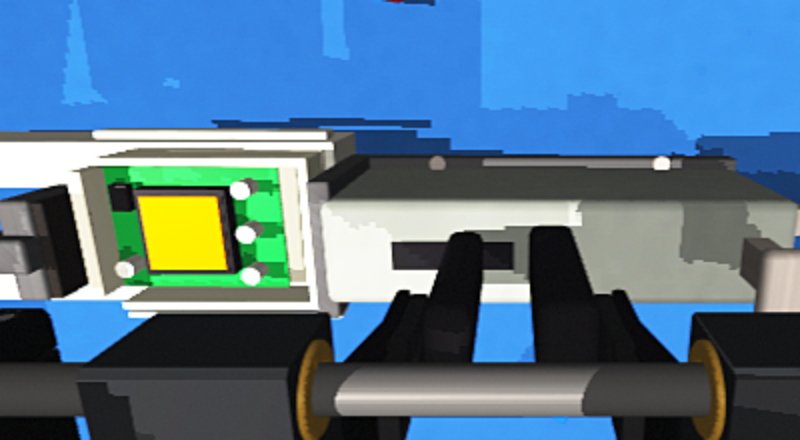

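>>> play_rows(
  translation=[
    [0, 0, 0],
    [0, 0, 0],
    [0, 0, -1],
    [0, 0, -2],
    [0, 0, -2],
    [0, 0, -2],
    [0, 0, -1],
    [0, 0, 0],
    [0, 0, 0],
    [0, 0, 0],
  ],
  turn=[
    [0, 0, 0],
    [0, 0, 0],
    [0, 0, 0],
    [0, 0, 0],
    [0, 0, 0],
    [0, 0, 0],
    [0, 0, 0],
    [0, 0, 0],
    [0, 0, 0],
    [0, 0, 0],
  ],
  fingers=[0.0, 0.0, 0.25, 0.35, 0.45, 0.55, 0.62, 0.7, 0.75, 0.75],
  grip_force=18,
)

```text
time: 16.55
position: [0.543, -0.0932, 0.1118]
tool_rot: [-0.032, 2.206, -2.207]
ft_force: [-0.4, -0.3, -0.9]
grip_width: 0.864
```

```bash
python3 z.py m2; python3 jaw.py | awk '$2>20'
```

```text
16.55 [ 0.543  -0.0932  0.1118] 75.14965223778559 [-0.43 -0.3  -0.94]
165 71 [[99.0, 202.0], [119.0, 298.0], [162.0, 272.0]]
170 66 [[87.0, 202.0], [107.0, 298.0], [151.0, 272.0]]
175 61 [[74.0, 202.0], [95.0, 298.0], [141.0, 272.0]]
180 56 [[62.0, 202.0], [83.0, 298.0], [131.0, 272.0]]
185 51 [[50.0, 202.0], [72.0, 298.0], [120.0, 272.0]]
190 46 [[37.0, 202.0], [60.0, 298.0], [110.0, 272.0]]
195 41 [[25.0, 202.0], [48.0, 298.0], [99.0, 272.0]]
200 36 [[13.0, 202.0], [36.0, 298.0], [89.0, 272.0]]
205 31 [[0.0, 202.0], [24.0, 298.0], [78.0, 272.0]]
210 26 [[-12.0, 202.0], [13.0, 298.0], [68.0, 272.0]]
215 21 [[-25.0, 202.0], [1.0, 298.0], [57.0, 272.0]]
```

View pics/m2.png

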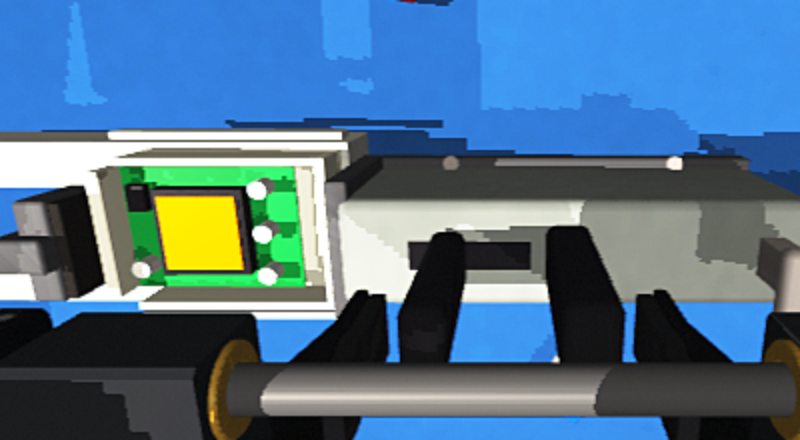

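>>> play_rows(
  translation=[
    [0, 0, 0],
    [0, 0, 0],
    [0, 0, 0],
    [0, 0, 0],
    [0, 0, 0],
    [0, 0, 0],
    [0, 0, 0],
    [0, 0, 0],
    [0, 0, 0],
    [0, 0, 0],
  ],
  turn=[
    [0, 0, 0],
    [0, 0, 0],
    [0, 0, 0],
    [0, 0, 0],
    [0, 0, 0],
    [0, 0, 0],
    [0, 0, 0],
    [0, 0, 0],
    [0, 0, 0],
    [0, 0, 0],
  ],
  fingers=[1, 1, 1, 1, 1, 1, 1, 1, 0.9, 0.8],
  grip_force=17,
)

```text
time: 17.43
position: [0.543, -0.0928, 0.1118]
tool_rot: [-0.032, 2.207, -2.207]
ft_force: [0.7, 0.2, -0.2]
grip_width: 0.938
```

```bash
python3 z.py m3
python3 - <<'E'
import cv2,numpy as np
a=[cv2.imread(f"pics/{k}.png")[80:150,180:330] for k in ("k6_wrist","k7_wrist","k9_wrist","m2_w","m3_w")]
a=[cv2.resize(x,(300,120),interpolation=cv2.INTER_CUBIC) for x in [cv2.imread(f"pics/{k}.png")[180:240,180:330] for k in ("k6_wrist","k7_wrist","k9_wrist","m2_w","m3_w")]]
cv2.imwrite("pics/cmp2.png",np.vstack(a))
b=[cv2.resize(cv2.imread(f"pics/{k}.png")[145:240,0:180],(360,190),interpolation=cv2.INTER_CUBIC) for k in ("k7_wrist","k9_wrist","m3_w")]
cv2.imwrite("pics/cmp3.png",np.vstack(b))
E
```

```text
17.4333 [ 0.543  -0.0928  0.1118] 81.63426879898489 [ 0.65  0.23 -0.22]
```

View pics/cmp2.png

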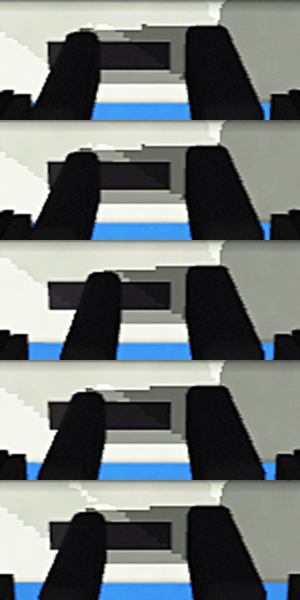

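View pics/cmp3.png

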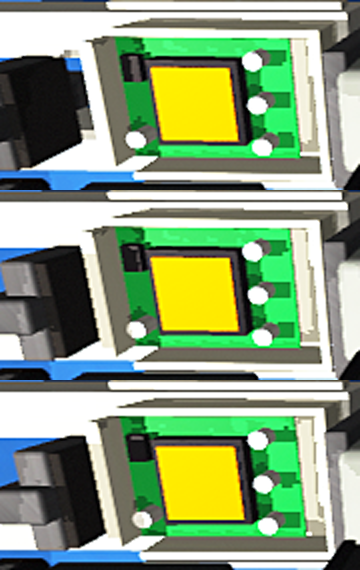

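>>> play_rows(
  translation=[
    [0, 0, 0],
    [0, 0, 0.2],
    [0, 0, 1],
    [0, 0, 1],
    [0, 0, 1],
    [0, 0, 1],
    [0, 0, 1],
    [0, 0, 1],
    [0, 0, 1],
    [0, 0, 0.8],
  ],
  turn=[
    [0, 0, 0],
    [0, 0, 0],
    [0, 0, 0],
    [0, 0, 0],
    [0, 0, 0],
    [0, 0, 0],
    [0, 0, 0],
    [0, 0, 0],
    [0, 0, 0],
    [0, 0, 0],
  ],
  fingers=[0.6, 0.5, 0.45, 0.4, 0.35, 0.3, 0.26, 0.22, 0.18, 0.14],
  grip_force=17,
)

```text
time: 18.32
position: [0.5432, -0.0995, 0.1118]
tool_rot: [-0.033, 2.208, -2.205]
ft_force: [-1.0, 6.9, 0.3]
grip_width: 0.59
```

>>> play_rows(
  translation=[
    [0, 0, 0],
    [0, 0, 0],
    [0, 0, 0],
    [0, 0, 0],
    [0, 0, 0],
    [0, 0, 0],
    [0, 0, 0],
    [0, 0, 0],
    [0, 0, 0],
    [0, 0, 0],
  ],
  turn=[
    [0, 0, 0],
    [0, 0, 0],
    [0, 0, 0],
    [0, 0, 0],
    [0, 0, 0],
    [0, 0, 0],
    [0, 0, 0],
    [0, 0, 0],
    [0, 0, 0],
    [0, 0, 0],
  ],
  fingers=[0.1, 0.06, 0.02, 0, 0, 0, 0, 0, 0, 0],
  grip_force=17,
)

```text
time: 19.15
position: [0.5433, -0.1006, 0.1118]
tool_rot: [-0.032, 2.207, -2.206]
ft_force: [-0.0, 3.3, -0.6]
grip_width: 0.564
```

```bash
python3 z.py m4
```

```text
19.15 [ 0.5433 -0.1006  0.1118] 49.052716345915584 [-0.01  3.29 -0.63]
```

View pics/m4.png

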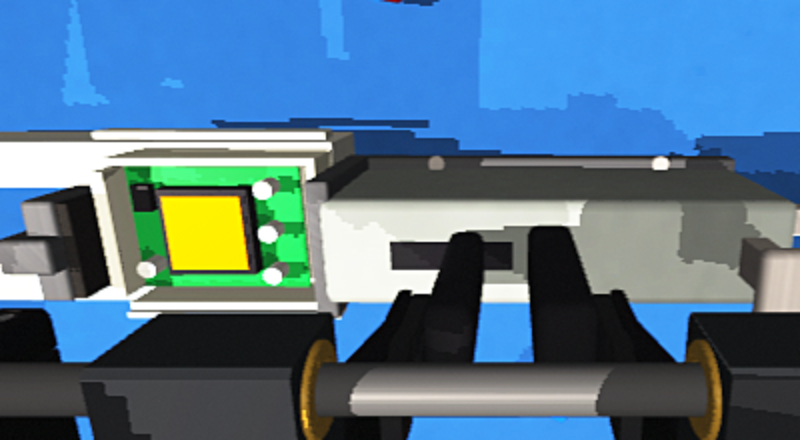

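>>> play_rows(
  translation=[
    [0, 0, -1],
    [0, 0, -2],
    [0, 0, -2],
    [0, 0, -2],
    [0, 0, -1],
    [0, 0, 0],
    [0, 0, 0],
    [0, 0, 0],
    [0, 0, 0],
    [0, 0, 0],
  ],
  turn=[
    [0, 0, 0],
    [0, 0, 0],
    [0, 0, 0],
    [0, 0, 0],
    [0, 0, 0],
    [0, 0, 0],
    [0, 0, 0],
    [0, 0, 0],
    [0, 0, 0],
    [0, 0, 0],
  ],
  fingers=[0.25, 0.35, 0.45, 0.55, 0.62, 0.7, 0.7, 0.7, 0.7, 0.7],
  grip_force=17,
)

```text
time: 20.03
position: [0.543, -0.0932, 0.1118]
tool_rot: [-0.032, 2.206, -2.207]
ft_force: [-0.3, -0.4, 0.4]
grip_width: 0.848
```

```bash
python3 z.py m5
```

```text
20.0333 [ 0.543  -0.0932  0.1118] 73.75504973128105 [-0.34 -0.4   0.4 ]
```

View pics/m5.png

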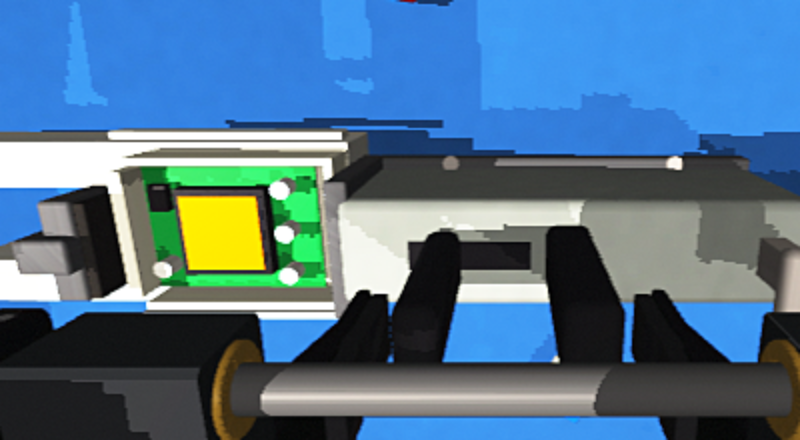

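>>> play_rows(
  translation=[
    [0, 0, 0],
    [0, 0, 0.2],
    [0, 0, 1],
    [0, 0, 1],
    [0, 0, 1],
    [0, 0, 1],
    [0, 0, 1],
    [0, 0, 1],
    [0, 0, 1],
    [0, 0, 1],
  ],
  turn=[
    [0, 0, 0],
    [0, 0, 0],
    [0, 0, 0],
    [0, 0, 0],
    [0, 0, 0],
    [0, 0, 0],
    [0, 0, 0],
    [0, 0, 0],
    [0, 0, 0],
    [0, 0, 0],
  ],
  fingers=[0.6, 0.5, 0.45, 0.4, 0.35, 0.31, 0.27, 0.24, 0.21, 0.18],
  grip_force=16,
)

```text
time: 20.92
position: [0.5431, -0.0964, 0.1117]
tool_rot: [-0.036, 2.212, -2.2]
ft_force: [-1.6, 13.0, 0.5]
grip_width: 0.655
```

>>> play_rows(
  translation=[
    [0, 0, 0],
    [0, 0, 0],
    [0, 0, 0],
    [0, 0, 0],
    [0, 0, 0],
    [0, 0, 0],
    [0, 0, 0],
    [0, 0, 0],
    [0, 0, 0],
    [0, 0, 0],
  ],
  turn=[
    [0, 0, 0],
    [0, 0, 0],
    [0, 0, 0],
    [0, 0, 0],
    [0, 0, 0],
    [0, 0, 0],
    [0, 0, 0],
    [0, 0, 0],
    [0, 0, 0],
    [0, 0, 0],
  ],
  fingers=[0.16, 0.14, 0.12, 0.1, 0.08, 0.06, 0.04, 0.02, 0, 0],
  grip_force=16,
)

```text
time: 21.75
position: [0.5431, -0.0963, 0.1118]
tool_rot: [-0.036, 2.211, -2.2]
ft_force: [-1.5, 10.2, 0.7]
grip_width: 0.662
```

```bash
python3 z.py m6
```

```text
21.75 [ 0.5431 -0.0963  0.1118] 57.574513467139624 [-1.48 10.22  0.68]
```

View pics/m6.png

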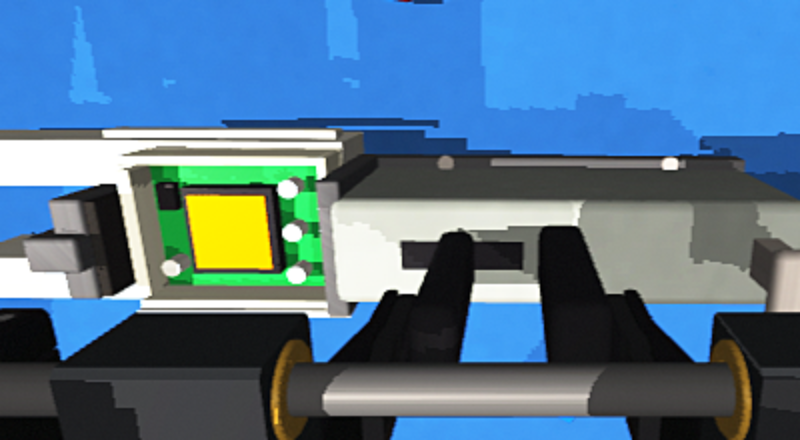

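Run:
```python
from plan import *
import cv2
im=cv2.imread("pics/m6_w.png")
cv2.imwrite("pics/m6z.png",cv2.resize(im[145:240,10:185],None,fx=4.5,fy=4.5,interpolation=cv2.INTER_CUBIC))
t=ctrl.get_image("top");ci=ctrl.camera_info("top")
c=cv2.resize(t[190:255,195:305],None,fx=7,fy=7,interpolation=cv2.INTER_CUBIC)
p=[.5429,-.0932,1.599]
for x,z,col in [(165,82,(0,0,255)),(175,82,(255,0,0)),(75,66,(0,255,0)),(165,66,(255,0,255)),(270,40,(0,255,255))]:
    u=proj("",W(p,np.array([(x,-35,z),(x,35,z)],float)),ci)
    a,b=[tuple(int(v) for v in (q-[195,190]+.5)*7) for q in u]; cv2.line(c,a,b,col,1)
cv2.imwrite("pics/m6t.png",c)
```

```text
(no output)
```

View pics/m6z.png

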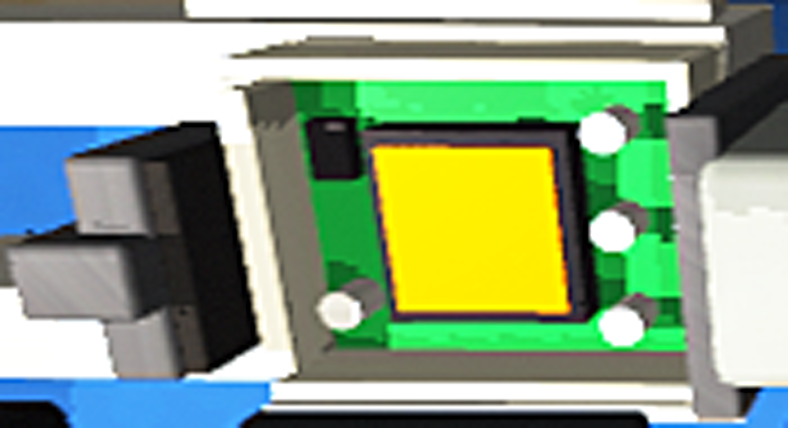

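View pics/m6t.png

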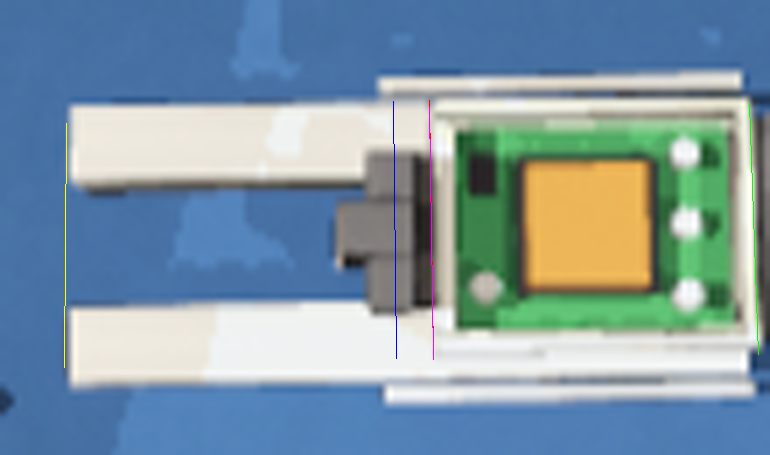

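Stalled at 57.6 mm, well short of the stop, and the rail looks flush with the carrier end (top crop columns 433–435), so the board is home. I'll take some push off the arm so the squeeze is balanced, and hold at about 18 N on the trigger.

>>> play_rows(
  translation=[
    [0, 0, -0.6],
    [0, 0, -0.6],
    [0, 0, -0.6],
    [0, 0, -0.6],
    [0, 0, -0.6],
    [0, 0, 0],
    [0, 0, 0],
    [0, 0, 0],
    [0, 0, 0],
    [0, 0, 0],
  ],
  turn=[
    [0, 0, 0],
    [0, 0, 0],
    [0, 0, 0],
    [0, 0, 0],
    [0, 0, 0],
    [0, 0, 0],
    [0, 0, 0],
    [0, 0, 0],
    [0, 0, 0],
    [0, 0, 0],
  ],
  fingers=[0, 0, 0, 0, 0, 0, 0, 0, 0, 0],
  grip_force=17,
)

```text
time: 22.68
position: [0.5432, -0.0964, 0.1117]
tool_rot: [-0.034, 2.209, -2.204]
ft_force: [-0.1, 6.2, 0.3]
grip_width: 0.655
```

>>> play_rows(
  translation=[
    [0, 0, 0],
    [0, 0, 0],
    [0, 0, 0],
    [0, 0, 0],
    [0, 0, 0],
    [0, 0, 0],
    [0, 0, 0],
    [0, 0, 0],
    [0, 0, 0],
    [0, 0, 0],
  ],
  turn=[
    [0, 0, 0],
    [0, 0, 0],
    [0, 0, 0],
    [0, 0, 0],
    [0, 0, 0],
    [0, 0, 0],
    [0, 0, 0],
    [0, 0, 0],
    [0, 0, 0],
    [0, 0, 0],
  ],
  fingers=[0, 0, 0, 0, 0, 0, 0, 0, 0, 0],
  grip_force=18,
)

```text
time: 23.52
position: [0.5431, -0.0964, 0.1117]
tool_rot: [-0.034, 2.209, -2.204]
ft_force: [-0.0, 6.0, 0.0]
grip_width: 0.659
```

```bash
python3 z.py m7
python3 - <<'E'
from bench import ctrl
import cv2
t=ctrl.get_image("top");cv2.imwrite("pics/m7t.png",cv2.resize(t[190:255,195:305],None,fx=7,fy=7,interpolation=cv2.INTER_CUBIC))
s=ctrl.get_image("scene");cv2.imwrite("pics/m7s.png",cv2.resize(s[150:220,180:290],None,fx=7,fy=7,interpolation=cv2.INTER_CUBIC))
E
```

```text
23.5167 [ 0.5431 -0.0964  0.1117] 57.31188318567615 [-0.01  5.99  0.01]
```

View pics/m7t.png

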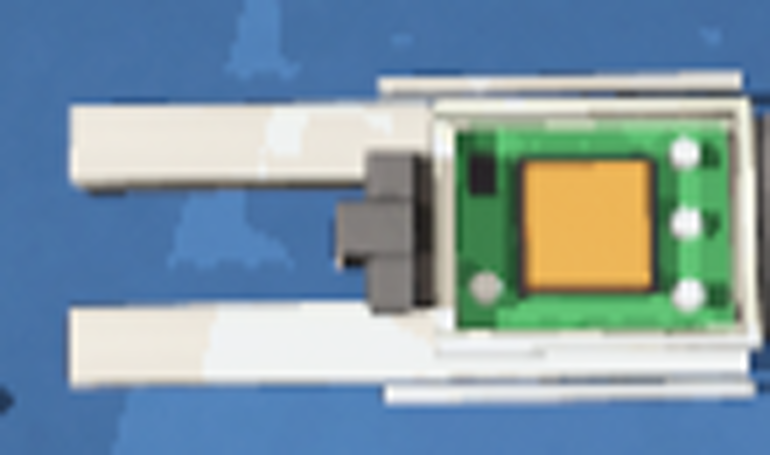

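View pics/m7s.png

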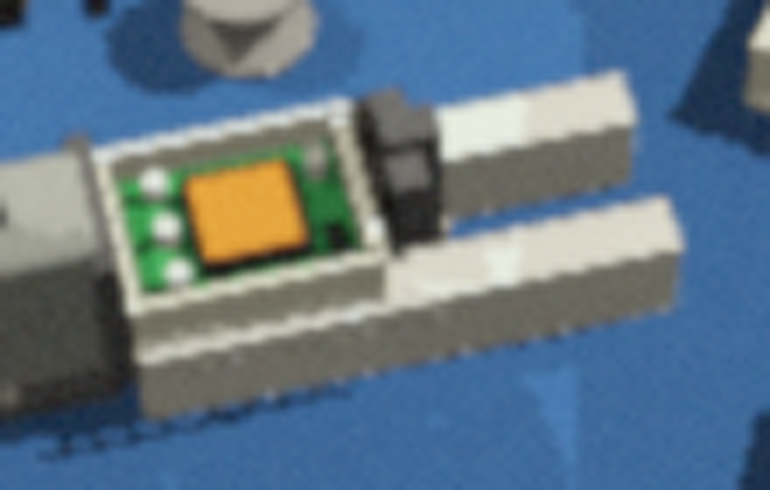

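>>> play_rows(
  translation=[
    [0, 0, 0],
    [0, 0, -1],
    [0, 0, -1],
    [0, 0, -1],
    [0, 0, 0],
    [0, 0, 0],
    [0, 0, 0],
    [0, -10, 0],
    [0, -20, 0],
    [0, -20, 0],
  ],
  turn=[
    [0, 0, 0],
    [0, 0, 0],
    [0, 0, 0],
    [0, 0, 0],
    [0, 0, 0],
    [0, 0, 0],
    [0, 0, 0],
    [0, 0, 0],
    [0, 0, 0],
    [0, 0, 0],
  ],
  fingers=[0.35, 0.4, 0.5, 0.6, 0.7, 0.8, 0.8, 0.8, 0.8, 0.8],
  grip_force=18,
)

```text
time: 24.5
position: [0.5425, -0.0954, 0.1625]
tool_rot: [-0.033, 2.207, -2.208]
ft_force: [0.7, 0.3, 0.5]
grip_width: 0.896
```

>>> play_rows(
  translation=[
    [0, -20, 0],
    [0, -20, 0],
    [0, -20, 0],
    [0, 0, 0],
    [0, 0, 0],
    [0, 0, 0],
    [0, 0, 0],
    [0, 0, 0],
    [0, 0, 0],
    [0, 0, 0],
  ],
  turn=[
    [0, 0, 0],
    [0, 0, 0],
    [0, 0, 0],
    [0, 0, 0],
    [0, 0, 0],
    [0, 0, 0],
    [0, 0, 0],
    [0, 0, 0],
    [0, 0, 0],
    [0, 0, 0],
  ],
  fingers=[0.8, 0.8, 0.8, 0.5, 0.2, 0, -0.5, -1, -1, -1],
  grip_force=18,
)

```text
time: 25.33
position: [0.5428, -0.095, 0.2212]
tool_rot: [-0.033, 2.208, -2.207]
ft_force: [0.1, 0.0, 0.7]
grip_width: 0.456
```

```bash
python3 z.py n1
python3 - <<'E'
from plan import *
st=ctrl.get_state();print(st["joint_positions"].round(2))
p=[.5429,-.0932,1.599]
tab=W(p,np.array([(-107,0,125.)]))[0];print(tab)
st,R,d,w=delta([tab[0],tab[1],.2],yaw=1.599,s=-1);print(d.round(1),w.round(3))
E
```

```text
25.3333 [ 0.5428 -0.095   0.2212] 39.67428722772012 [0.1  0.03 0.74]
[ 0.64  0.13 -0.56  1.63  0.07  1.4  -1.47]
[ 0.54591739 -0.20015745  0.125     ]
[ -0.   21.4 105.2] [0.    0.001 0.001]
```

View pics/n1.png

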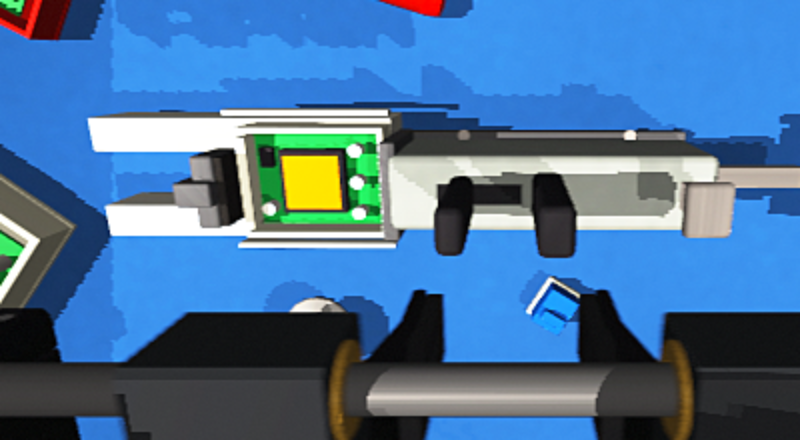

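>>> play_rows(
  translation=[
    [0, 0, 30],
    [0, 0, 30],
    [0, 0, 30],
    [0, 0, 15.2],
    [0, 0, 0],
    [0, 0, 0],
    [0, 0, 0],
    [0, 0, 0],
    [0, 0, 0],
    [0, 0, 0],
  ],
  turn=[
    [0, 0, 0],
    [0, 0, 0],
    [0, 0, 0],
    [0, 0, 0],
    [0, -0.12, 0],
    [0, -0.12, 0],
    [0, -0.12, 0],
    [0, -0.12, 0],
    [0, -0.12, 0],
    [0, -0.12, 0],
  ],
  fingers=[-1, -1, -1, -1, -1, -1, -1, -1, -1, -1],
  grip_force=18,
)

```text
time: 26.22
position: [0.5462, -0.1992, 0.2216]
tool_rot: [-0.707, 1.78, -1.778]
ft_force: [-1.0, 1.1, -0.6]
grip_width: 0.003
```

>>> play_rows(
  translation=[
    [0, 0, 0],
    [0, 0, 0],
    [0, 0, 0],
    [0, 0, 0],
    [0, 0, 0],
    [0, 0, 0],
    [0, 0, 0],
    [0, 0, 0],
    [0, 0, 0],
    [0, 0, 0],
  ],
  turn=[
    [0, -0.12, 0],
    [0, -0.12, 0],
    [0, -0.12, 0],
    [0, -0.12, 0],
    [0, -0.12, 0],
    [0, -0.12, 0],
    [0, -0.12, 0],
    [0, 0, 0],
    [0, 0, 0],
    [0, 0, 0],
  ],
  fingers=[-1, -1, -1, -1, -1, -1, -1, -1, -1, -1],
)

```text
time: 27.05
position: [0.5462, -0.1998, 0.2218]
tool_rot: [-1.216, 1.198, -1.197]
ft_force: [-0.0, -0.3, 0.1]
grip_width: 0.001
```

Run:
```python
from plan import *
import cv2
st,R,d,w=delta([.5459,-.2002,.135],yaw=1.599+np.pi/2,s=-1);print(st["time"],st["position"],st["grip_width"],d.round(1),w.round(3),st["joint_positions"].round(2))
s=ctrl.get_image("scene");a=cv2.resize(s[60:230,60:290],None,fx=3,fy=3,interpolation=cv2.INTER_CUBIC)
cv2.imwrite("pics/n2.png",a);w=ctrl.get_image("wrist");cv2.imwrite("pics/n2w.png",w)
```

```text
27.05 [ 0.5462075  -0.19984829  0.22179001] 0.0009419996896371665 [ 0.4 86.8 -0.3] [ 0.    -0.013 -0.   ] [ 0.86  0.21 -0.64  1.55  0.13  1.42  0.22]
```

View pics/n2.png

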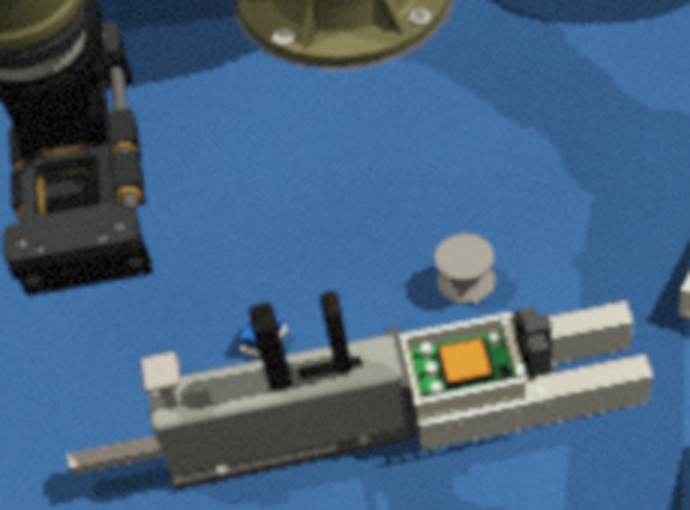

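View pics/n2w.png

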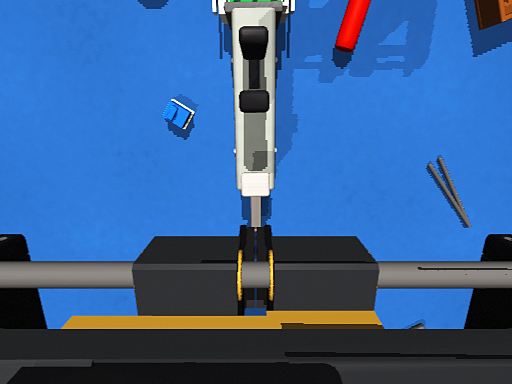

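>>> play_rows(
  translation=[
    [0, 20, 0],
    [0, 20, 0],
    [0, 20, 0],
    [0, 15, 0],
    [0, 10, 0],
    [0, 4, 0],
    [0, 0, 0],
    [0, 0, 0],
    [0, 0, 0],
    [0, 0, 0],
  ],
  turn=[
    [0, 0, 0],
    [0, 0, 0],
    [0, 0, 0],
    [0, 0, 0],
    [0, 0, 0],
    [0, 0, 0],
    [0, 0, 0],
    [0, 0, 0],
    [0, 0, 0],
    [0, 0, 0],
  ],
  fingers=[-1, -1, -1, -1, -1, -1, -1, -1, -1, -1],
)

```text
time: 27.98
position: [0.5469, -0.2004, 0.134]
tool_rot: [-1.217, 1.194, -1.197]
ft_force: [0.4, -0.5, 0.2]
grip_width: 0.004
```

>>> play_rows(
  translation=[
    [0, 2, 0],
    [0, 2, 0],
    [0, 2, 0],
    [0, 2, 0],
    [0, 2, 0],
    [0, 2, 0],
    [0, 2, 0],
    [0, 2, 0],
    [0, 0, 0],
    [0, 0, 0],
  ],
  turn=[
    [0, 0, 0],
    [0, 0, 0],
    [0, 0, 0],
    [0, 0, 0],
    [0, 0, 0],
    [0, 0, 0],
    [0, 0, 0],
    [0, 0, 0],
    [0, 0, 0],
    [0, 0, 0],
  ],
  fingers=[-1, -1, -1, -1, -1, -1, -1, -1, -1, -1],
)

```text
time: 28.82
position: [0.546, -0.2002, 0.1167]
tool_rot: [-1.218, 1.196, -1.195]
ft_force: [0.0, 0.5, -0.1]
grip_width: 0.008
```

```bash
python3 z.py n3
python3 - <<'E'
from bench import ctrl
import cv2
s=ctrl.get_image("scene");cv2.imwrite("pics/n3s.png",cv2.resize(s[100:230,60:290],None,fx=3,fy=3,interpolation=cv2.INTER_CUBIC))
E
```

```text
28.8167 [ 0.546  -0.2002  0.1167] 0.7128369170623002 [ 0.    0.51 -0.06]
```

View pics/n3s.png

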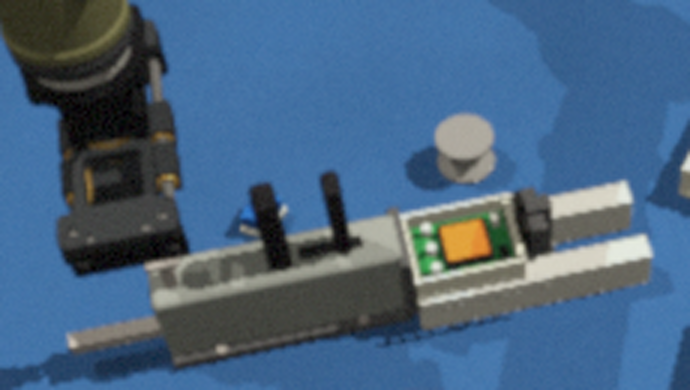

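>>> play_rows(
  translation=[
    [0, 3, 0],
    [0, 3, 0],
    [0, 3, 0],
    [0, 3, 0],
    [0, 2, 0],
    [0, 2, 0],
    [0, 2, 0],
    [0, 2, 0],
    [0, 0, 0],
    [0, 0, 0],
  ],
  turn=[
    [0, 0, 0],
    [0, 0, 0],
    [0, 0, 0],
    [0, 0, 0],
    [0, 0, 0],
    [0, 0, 0],
    [0, 0, 0],
    [0, 0, 0],
    [0, 0, 0],
    [0, 0, 0],
  ],
  fingers=[-1, -1, -1, -1, -1, -1, -1, -1, -1, -1],
)

```text
time: 29.75
position: [0.5461, -0.2002, 0.0967]
tool_rot: [-1.218, 1.196, -1.196]
ft_force: [0.2, 0.2, 0.2]
grip_width: 0.01
```

```bash
python3 z.py n4
python3 - <<'E'
from bench import ctrl
import cv2
s=ctrl.get_image("scene");cv2.imwrite("pics/n4s.png",cv2.resize(s[120:220,60:230],None,fx=4.5,fy=4.5,interpolation=cv2.INTER_CUBIC))
cv2.imwrite("pics/n4w.png",cv2.imread("pics/n4_w.png"))
E
```

```text
29.75 [ 0.5461 -0.2002  0.0967] 0.8675710237960618 [0.2  0.16 0.23]
```

View pics/n4s.png

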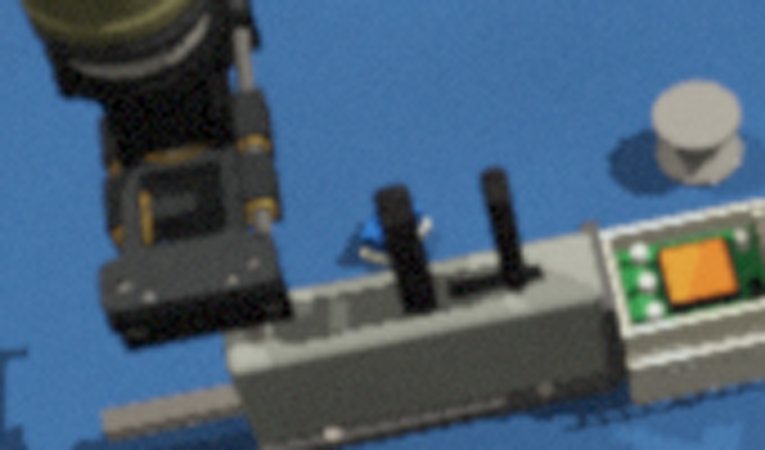

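View pics/n4w.png

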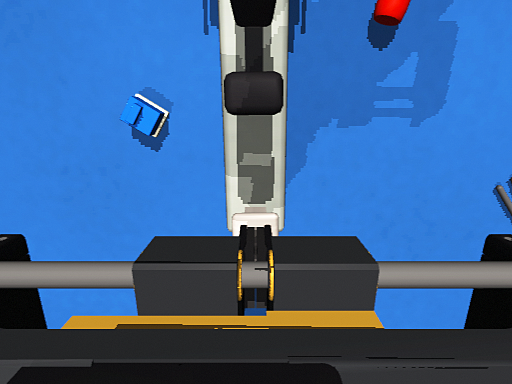

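>>> play_rows(
  translation=[
    [0, 1.5, 0],
    [0, 1.5, 0],
    [0, 1.5, 0],
    [0, 1.5, 0],
    [0, 1.5, 0],
    [0, 1.5, 0],
    [0, 1.5, 0],
    [0, 1.5, 0],
    [0, 0, 0],
    [0, 0, 0],
  ],
  turn=[
    [0, 0, 0],
    [0, 0, 0],
    [0, 0, 0],
    [0, 0, 0],
    [0, 0, 0],
    [0, 0, 0],
    [0, 0, 0],
    [0, 0, 0],
    [0, 0, 0],
    [0, 0, 0],
  ],
  fingers=[-1, -1, -1, -1, -1, -1, -1, -1, -1, -1],
)

```text
time: 30.68
position: [0.5462, -0.2003, 0.0851]
tool_rot: [-1.218, 1.196, -1.196]
ft_force: [-1.5, 0.1, 3.4]
grip_width: 0.004
```

>>> play_rows(
  translation=[
    [0, 1.5, 0],
    [0, 1.5, 0],
    [0, 1.5, 0],
    [0, 1.5, 0],
    [0, 1.5, 0],
    [0, 1, 0],
    [0, 0.5, 0],
    [0, 0, 0],
    [0, 0, 0],
    [0, 0, 0],
  ],
  turn=[
    [0, 0, 0],
    [0, 0, 0],
    [0, 0, 0],
    [0, 0, 0],
    [0, 0, 0],
    [0, 0, 0],
    [0, 0, 0],
    [0, 0, 0],
    [0, 0, 0],
    [0, 0, 0],
  ],
  fingers=[-1, -1, -1, -1, -1, -1, -1, -1, -1, -1],
)

```text
time: 31.52
position: [0.5465, -0.2006, 0.0793]
tool_rot: [-1.219, 1.194, -1.198]
ft_force: [-8.7, 1.4, 21.5]
grip_width: 0.006
```

```bash
python3 z.py n5
python3 - <<'E'
from bench import ctrl
import cv2
s=ctrl.get_image("scene");cv2.imwrite("pics/n5s.png",cv2.resize(s[120:230,60:290],None,fx=3.4,fy=3.4,interpolation=cv2.INTER_CUBIC))
E
```

```text
31.5167 [ 0.5465 -0.2006  0.0793] 0.4874710835716187 [-8.74  1.44 21.49]
```

View pics/n5s.png

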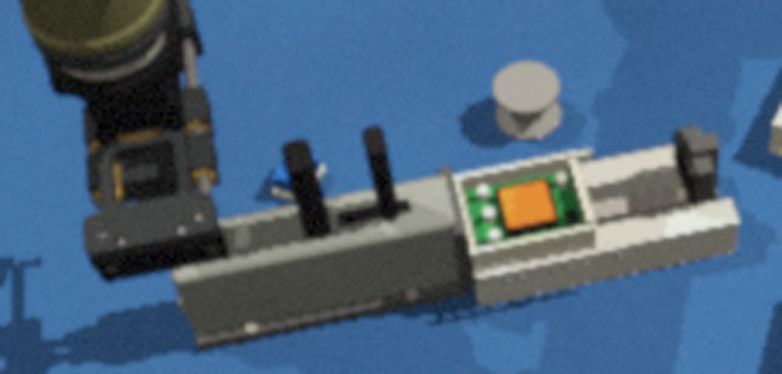

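The jaw has run back. I'll hold it a moment longer, then lift straight off.

>>> play_rows(
  translation=[
    [0, 0, 0],
    [0, 0, 0],
    [0, 0, 0],
    [0, 0, 0],
    [0, 0, 0],
    [0, 0, 0],
    [0, -4, 0],
    [0, -6, 0],
    [0, -10, 0],
    [0, -15, 0],
  ],
  turn=[
    [0, 0, 0],
    [0, 0, 0],
    [0, 0, 0],
    [0, 0, 0],
    [0, 0, 0],
    [0, 0, 0],
    [0, 0, 0],
    [0, 0, 0],
    [0, 0, 0],
    [0, 0, 0],
  ],
  fingers=[-1, -1, -1, -1, -1, -1, -1, -1, -1, -1],
)

```text
time: 32.45
position: [0.5453, -0.1999, 0.11]
tool_rot: [-1.218, 1.198, -1.194]
ft_force: [0.5, 0.2, 0.4]
grip_width: 0.008
```

>>> play_rows(
  translation=[
    [0, -20, 0],
    [0, -25, 0],
    [0, -25, 0],
    [0, -25, 0],
    [0, -15, 0],
    [0, 0, 0],
    [0, 0, 0],
    [0, 0, 0],
    [0, 0, 0],
    [0, 0, 0],
  ],
  turn=[
    [0, 0, 0],
    [0, 0, 0],
    [0, 0, 0],
    [0, 0, 0],
    [0, 0, 0],
    [0, 0, 0],
    [0, 0, 0],
    [0, 0, 0],
    [0, 0, 0],
    [0, 0, 0],
  ],
  fingers=[-1, -1, -1, -1, -1, -1, -1, -1, -1, -1],
)

```text
time: 33.28
position: [0.5454, -0.2, 0.2194]
tool_rot: [-1.219, 1.198, -1.194]
ft_force: [-0.9, 1.2, -0.6]
grip_width: 0.001
```

```bash
python3 z.py n6
python3 - <<'E'
from bench import ctrl
import cv2
s=ctrl.get_image("scene");cv2.imwrite("pics/n6s.png",cv2.resize(s[120:230,90:290],None,fx=4,fy=4,interpolation=cv2.INTER_CUBIC))
t=ctrl.get_image("top");cv2.imwrite("pics/n6t.png",cv2.resize(t[190:260,195:325],None,fx=6,fy=6,interpolation=cv2.INTER_CUBIC))
E
```

```text
33.2833 [ 0.5454 -0.2     0.2194] 0.09015272350312474 [-0.94  1.19 -0.59]
```

View pics/n6s.png

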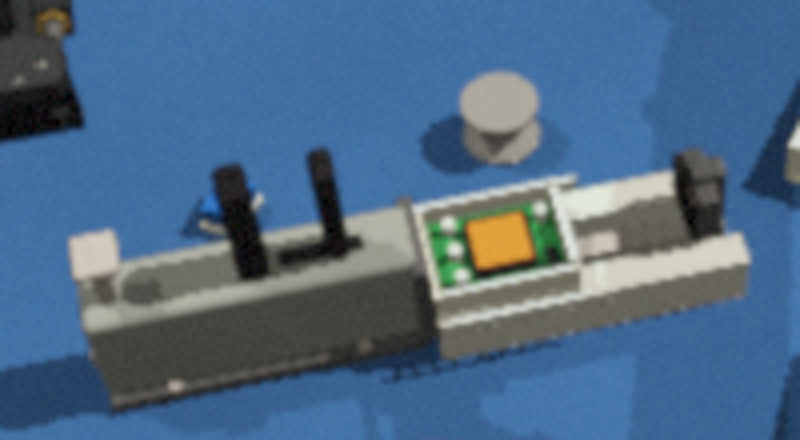

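View pics/n6t.png

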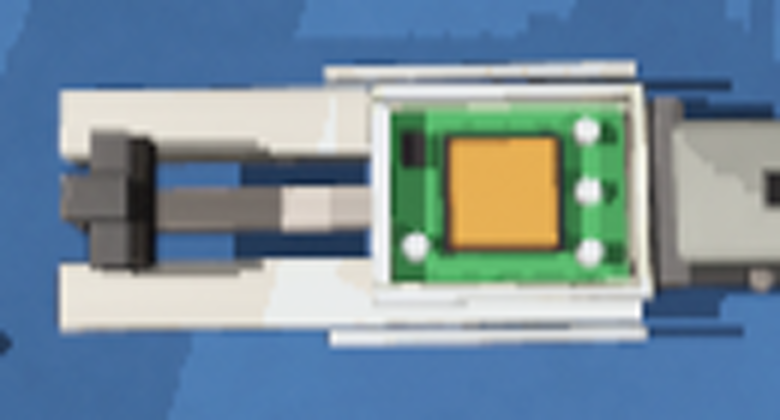

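Run:
```python
from bench import ctrl
print(ctrl.get_state()["time"]); print(ctrl.close_job())
```

```text
33.4333
the job is handed in; nothing more can be done
None
```

I squeezed the trigger six times to press the board home, pressed the release tab, and handed the job in at 33.4 s of the 72 s allowed. By my checks every step was met. The force on the board is estimated, not measured.

- **Pressing home:** The last squeeze stalled with the fingers at about 57.5 mm, well short of the 49.5 mm stop. I held it for about 2.5 s. With a 16–18 N grip, plus the sideways force at the wrist, I put the board at roughly 12–15 N: above the 5 N needed and below 20 N.
- **Release:** The tab went down to its stop at about 21 N. The jaw ran back to fully open, within about 1 mm judging by the top view.
- **Last pictures:** The board's rail is flush with the carrier end, and the carrier lies flat against the fixed jaw. Trigger and tab look fully let go, and the gripper is clear above the clamp. The spool and relay look undisturbed. I did not check the screwdriver again at the end, but the arm never went near it.

Three things did not agree with what I expected:
- **Fingertips:** They sit about 35–38 mm behind the TCP position given, so I had to go that much lower for both the grip and the tab.
- **Trigger:** After the third squeeze it stuck about 9 mm in, then came back to about 1 mm after one more squeeze. I did not find out why.
- **Jaw position:** My readings of the jaw from the wrist camera came out several mm low against the known home position. I judged "home" by force and by the rail being flush.

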